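Clamp a heel block for gluing

ROBOT

A 6-joint arm with a two-finger parallel gripper is mounted at the origin on the work surface. World frame = base frame: x ahead of the robot, y to its left, z up, the work surface at z = 0. Lengths are in m, angles in rad, forces in N, time in s.
With the tool pointing down it reaches from about 0.25 to 0.775 m from the base axis. Payload 4 kg.
Tool frame: the origin (TCP) lies at the very end of the fingers, on their centre line; the grasp point (between the pads) lies 19 mm behind it; y points along the fingers, x is the direction in which the jaws open and shut, and the axes are right-handed (so a half turn about y gives the same grasp; the last joint's range is limited). The gripper opens to 94 mm and grips with 3 to 60 N. Pads are 16 mm wide; open, the fingers measure 119 mm over their backs; the gripper's body (75 mm by 177 mm) begins 78 mm behind the grasp point.
Start: joints at [-1.339, 0.087, 1.371, -0, 1.684, -0.103], TCP at [0.181, -0.519, 0.206] pointing down, gripper open.
Joint ranges: [-3.1, 3.1], [-0.76, 2.03], [0.27, 2.55], [-1.08, 4.22], [0.17, 2.65], [-2.57, 2.57]. Speed limits (rad/s): [2.79, 2.79, 3.14, 3.14, 3.14, 3.14].

INTERFACE

Orientations are given as [roll, pitch, yaw] about the fixed x, y, z axes, in that order (R = Rz(yaw) Ry(pitch) Rx(roll)).
In Python, from bench import robot gives the robot as it stands.
- The arm moves only by the shell command python3 -m handwheel 'ROWS' [OPENING]. ROWS is JSON, a list of rows, each an object with "delta_pos": the shift along the tool's x, y, z in mm, a list of three; "yaw": the turn about the tool's y in rad. A call has 1 to 12 rows; each row is the pose to reach, as a shift and turn from the pose commanded when the call began, along the tool's axes at that moment; what a row does not reach only later rows make up. A row lasts 1/10 s, in which the tool goes at most 50 mm and 8.59 degrees, less where a joint would pass 70% of its speed; a pose out of reach is approached as far as the arm can. A call with a gripper value outside its range is refused whole. OPENING is the closure in counts, from 0 (fully open) to 255 (shut), set as the call begins (- or left out, the last holds). The fingers move at their own pace and stop on an object; the grip force is fixed at half the most. Time passes only in rows, so rows that repeat a pose let the fingers close. It gives the time, the measured TCP pose, the force and the opening at its end, in the units of the state.
- robot.get_obs(): the state, without advancing time (a new reading comes with each control period).
- robot.snapshot(name): name is "side" or "top" or "wrist"; returns a dict with "image" (400x640x3 uint8, red, green, blue), "fx", "fy", "cx", "cy" (pixels), "rvec" (rotation vector, rad) and "tvec" (3), from world to camera coordinates, as OpenCV has them. Camera axes: x right, y down, z forward; pixel columns grow to the right and rows downward; lengths in m; the calibration is good to about 2 mm. A picture is of the moment at which its call begins. There is no depth.
- robot.close_job(): hands the job in, once; it reports no verdict.
The state is a dict: "time": time; "joint_positions": joint angles; "qvel": joint speeds; "joint_torque": joint torques, N m; "tool_pos": TCP position; "ee_rot": TCP orientation; "wrist_force": force on the tool from outside, world axes, zero at the start; "wrist_torque": the same for the moment, N m; "width": finger opening in m.
Only numpy, scipy, OpenCV 4.12 (cv2) and the standard library are available. Lean on these libraries where they do the work, as an engineer would, in place of code of your own. Each camera call takes 0.05 s, during which the arm holds its last target.

TASK

Swing the heel clamp's lever fully back, set the red heel block down flat in the clamp's cradle with its round end towards the hinge and let go of it, then swing the lever down until its black pad presses firmly on top of the block. Leave the black and tan heels and the other things on the bench where they are.

Things in the scene. Friction and masses are not known exactly. Their poses are not given: they have to be found in the camera images.
- cradle (a point): Centre of the cradle floor (pale wood, 84 x 80 mm, 30 mm above the bench) of the heel clamp, a fixed teal base 225 x 100 mm, 18 mm high. x axis: level, towards the hinge; y: along the hinge pin; z up. 5 mm high steel lips bound the cradle with 2.5 mm play round a heel block. A block in place is centred on this point.
- front_lip (a point): Middle of the top of the straight front lip, 35 mm from the cradle's centre away from the hinge, 35 mm above the bench. Beside it two corner lips (inner faces at cradle y = +-28.5 mm) end at x = -21 mm; at the hinge end two 45-degree stops take the block's round end. Between them (x = -20 to +14 mm) the sides are open: fingers closing along y meet no lip.
- hinge (a point): Centre of the lever's hinge pin, between two teal cheeks (tops 108 mm above the bench, 44 mm over their outsides): 85 mm along the cradle's x axis and 60 mm above the cradle floor (90 mm above the bench). Axes as the cradle's; fixed during the job.
- lever (a joint): Angle of the clamp lever about its pin, rad. 0: lever level over the cradle, pad pressed flat on a block standing in it (first touch near 0.03); grows as it swings up and back; 1.57 upright; 1.95 fully back at its stop; -0.14 lower stop, cradle empty. Stiff hinge (0.3 N m): the lever stays where it is left; about 2 to 4 N at the handle moves it. The lever is a steel bar, 22 mm wide, 8 mm thick, 220 g.
- grip_left (a point): Grasp point on the lever's yellow cross handle (round bar, 14 mm thick, 130 mm long, parallel to the hinge pin, its axis 155 mm from the pin and level with it at joint 0), 45 mm from the lever's centre line towards the cradle's +y. The bar may turn between the fingers as the lever swings. Axes turn with the lever; at joint 0 they are the cradle's.
- grip_right (a point): The same on the other half of the cross handle, 45 mm towards the cradle's -y.
- pad_face (a point): Centre of the face of the lever's round black pad (28 mm across), 85 mm from the hinge pin along the lever and 18.5 mm under its centre line. The pad sits on a short spring (4.5 mm travel, 1.5 N per mm), which keeps up the pressure on the block once the lever has been pressed down; turns with the lever.
- red_center (a point): Centre (22 mm above its underside) of the red heel block: loose, rigid, D-shaped, 60 mm long (x), 52 wide (y), 44 high (z), about 90 g. Square end at x = -30 mm, parallel sides up to x = +4, then a half-round end of radius 26 mm. Stands upright on the bench, its x axis (towards the round end) within 35 degrees of world +x. Grip it across its width.
- red_round_end (a point): Tip of the red block's round end, 30 mm along its x axis from its centre, 22 mm up.
- black_center (a point): Centre of the black heel block, same shape and size; a bystander. The three blocks trade places between starts.
- tan_center (a point): Centre of the tan heel block, same shape and size; a bystander.
- hammer: Hammer lying on the bench, bystander, about 250 mm long.
- awl: Awl (like a screwdriver) lying on the bench, bystander.
- glue_jar: Amber glue jar with white cap, 64 mm across, 85 mm high, bystander; origin under its centre.
- tape: Roll of cream tape lying flat, 90 mm across, 24 mm high, bystander; origin under its centre.
Not all that is in view belongs to the job. Leave any purple look-alike of the part that bears red_center alone.

How it is judged:
On the way, in this order (a step that is already met when the one before it is completed fails the run):
1. the lever is swung fully back (past 1.7 rad) (value of joint lever above 1.7 rad), for 0.2 s.
2. with the lever still back, the red block stands flat in the cradle, round end to the hinge, and is let go (x of red_center in the frame of cradle between -0.006 and 0.006 m and y of red_center in the frame of cradle between -0.006 and 0.006 m and z of red_center in the frame of cradle between 0.018 and 0.026 m and angle between red_center's own z axis and vertical below 0.07 rad and x of red_round_end in the frame of cradle above 0.02 m and value of joint lever above 1.4 rad and contact force between the fingers and heel_red below 0.1 N), for 0.3 s.
At the end, for the whole second after the job is handed in: Red block flat in the cradle (centre within 6 mm in x and y, underside within 4 mm of the floor, tilt under 0.07 rad), round end towards the hinge; lever down on it (joint within 0.06 rad of 0), pad pressing on the block with over 1 N, all at rest (x of red_center in the frame of cradle between -0.006 and 0.006 m and y of red_center in the frame of cradle between -0.006 and 0.006 m and z of red_center in the frame of cradle between 0.018 and 0.026 m and angle between red_center's own z axis and vertical below 0.07 rad and x of red_round_end in the frame of cradle above 0.02 m and value of joint lever between -0.06 and 0.06 rad and contact force between lever and heel_red above 1 N and velocity of joint lever between -0.05 and 0.05 rad/s and linear speed of heel_red below 0.02 m/s); the robot touches nothing.
It fails at once if the black or the tan heel is moved by more than 30 mm (distance of any of black_center, tan_center from where it was at the start of the episode above 0.03 m).
It fails at once if the hammer, awl, glue jar or tape roll is moved by more than 30 mm (distance of any of hammer, awl, glue_jar, tape from where it was at the start of the episode above 0.03 m).
It also fails if it takes over 67 s, if anything falls off the work surface, if the arm or the gripper's body presses on something with over 40 N, if the wrist force passes 120 N, or if a joint passes its speed limit or range.

## Working session

There is one attempt and no reset: what is moved stays moved. The work goes in short steps, Python scripts to look and compute and a shell command to move; the robot and the scene stay as the last step left them, time stands still between calls to the robot, and variables do not carry over. Pictures are saved under pics/ and viewed, and the job is handed in when it is done.

```bash
ls; mkdir -p pics
python3 - <<'E'
from bench import robot
import cv2,pickle
o=robot.get_obs(); print(o)
for n in ("side","top","wrist"):
    s=robot.snapshot(n); pickle.dump(s,open(f"pics/{n}0.pkl","wb"))
    cv2.imwrite(f"pics/{n}0.png",s["image"][:,:,::-1]); print(n,s["fx"],s["cx"],s["cy"],s["rvec"],s["tvec"])
E
```

```text
pics
{'time': 0.0, 'joint_positions': array([-1.33908792e+00,  8.79775498e-02,  1.37223834e+00, -5.53250491e-06,
        1.68356766e+00, -1.03065115e-01]), 'qvel': array([ 0.0022687 , -0.00076865,  0.00054229,  0.00010887,  0.00161138,
       -0.00079659]), 'joint_torque': array([ 5.45487710e-04, -3.40183353e+01, -3.02425432e+01,  7.17661553e-02,
        3.29559669e-02, -1.55294838e-04]), 'tool_pos': array([ 0.18059395, -0.51893957,  0.20429991]), 'ee_rot': array([-1.57057639,  0.00217984, -1.23602318]), 'wrist_force': array([ 0.69474819, -0.30910591,  1.1486087 ]), 'wrist_torque': array([-0.00631882,  0.02060727,  0.01396819]), 'width': 0.09407553372110906}
side 386.8536238860125 322.71734672712864 196.83927629606407 [ 2.40064051 -0.05146655  0.03332736] [-0.57178905  0.06993149  1.17670504]
top 403.1925124386209 328.4231321992155 196.00462726596828 [ 2.11473598 -2.17532506  0.09625221] [0.034387   0.55943154 1.11137851]
wrist 313.036087403011 322.1571446204051 202.8788069647664 [-2.37250174  1.68528279  0.23457476] [-0.54973491 -0.02745391  0.39139955]
```

View pics/side0.png

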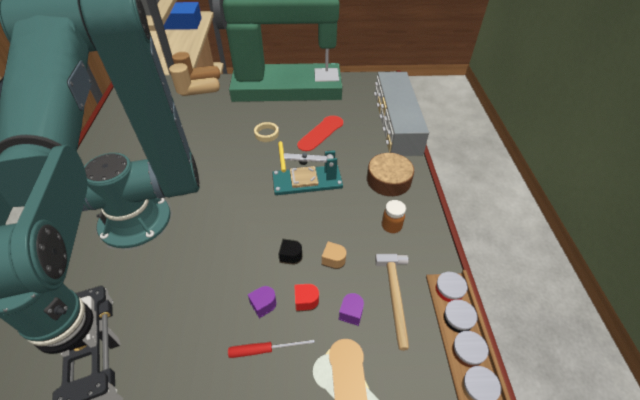

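View pics/top0.png

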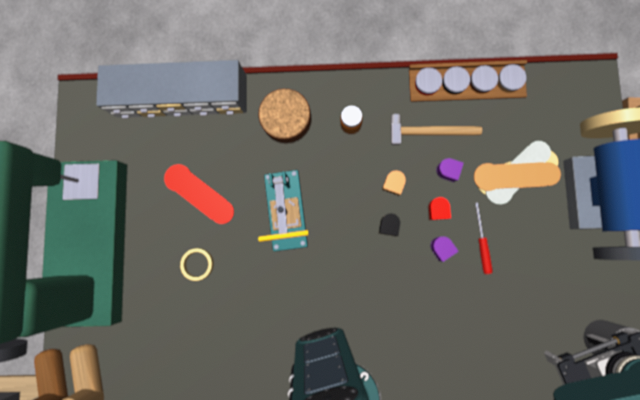

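View pics/wrist0.png

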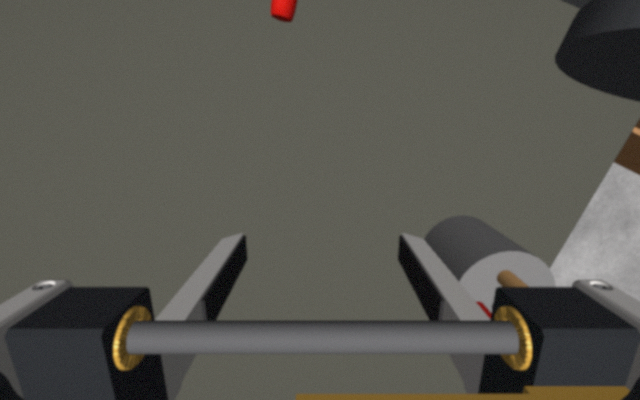

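```bash
cat > h.py <<'E'
import cv2,pickle,numpy as np
from bench import robot
def snap(n,tag):
    s=robot.snapshot(n); pickle.dump(s,open(f"pics/{n}{tag}.pkl","wb"));cv2.imwrite(f"pics/{n}{tag}.png",s["image"][:,:,::-1]); return s
def load(n,tag): return pickle.load(open(f"pics/{n}{tag}.pkl","rb"))
def K(s): return np.array([[s["fx"],0,s["cx"]],[0,s["fy"],s["cy"]],[0,0,1.]])
def proj(s,P): return cv2.projectPoints(np.atleast_2d(np.array(P,float)),np.array(s["rvec"]),np.array(s["tvec"]),K(s),None)[0].reshape(-1,2)
def ray(s,uv):
    R=cv2.Rodrigues(np.array(s["rvec"]))[0]; c=-R.T@np.array(s["tvec"])
    d=R.T@np.linalg.inv(K(s))@np.array([uv[0],uv[1],1.]); return c,d
def atz(s,uv,z):
    c,d=ray(s,uv); return c+d*(z-c[2])/d[2]
def crop(s,x0,x1,y0,y1,k,name,pts=None,interp=cv2.INTER_CUBIC):
    im=cv2.resize(s["image"][y0:y1,x0:x1,::-1],None,fx=k,fy=k,interpolation=interp)
    if pts is not None:
        for p in pts: cv2.circle(im,(int((p[0]-x0+.5)*k),int((p[1]-y0+.5)*k)),2,(255,255,0),-1)
    cv2.imwrite(f"pics/{name}.png",im)
E
python3 - <<'E'
from h import *
import numpy as np
s=load("top","0");d=load("side","0")
a=cv2.resize(s["image"][155:265,245:325,::-1],None,fx=5,fy=5,interpolation=2)
b=cv2.resize(d["image"][135:201,260:350,::-1],None,fx=4.4,fy=4.4,interpolation=2)
b=cv2.resize(b,(395,int(b.shape[0]*395/b.shape[1])))
H=np.zeros((550,800,3),np.uint8);H[:550,:400]=a;H[:b.shape[0],402:402+b.shape[1]]=b
print(b.shape)
cv2.imwrite("pics/clampcrop.png",H)
a=cv2.resize(s["image"][155:265,375:475,::-1],None,fx=4,fy=4,interpolation=2)
b=cv2.resize(d["image"][230:330,240:380,::-1],None,fx=2.85,fy=2.85,interpolation=2)
H=np.zeros((440,800,3),np.uint8);H[:440,:400]=a;H[:b.shape[0],401:401+b.shape[1]]=b
cv2.imwrite("pics/redcrop.png",H)
E
```

```text
(289, 395, 3)
```

View pics/clampcrop.png

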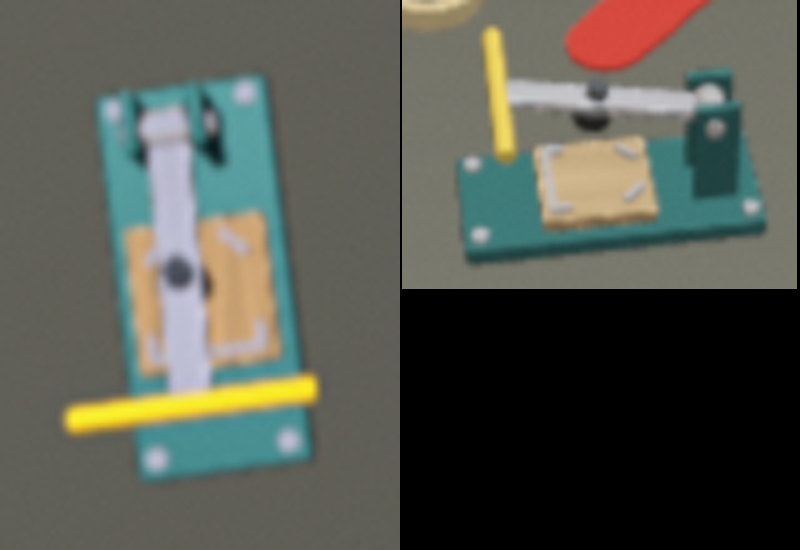

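View pics/redcrop.png

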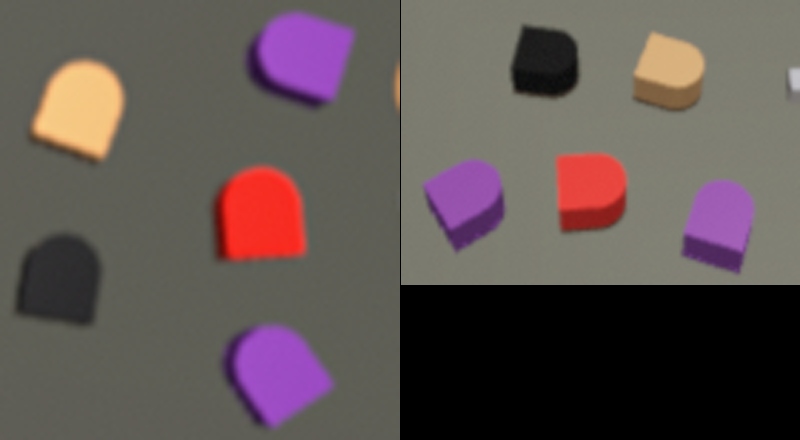

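Run:
```python
from h import *
from scipy.optimize import least_squares
s=load("top","0");d=load("side","0")
T=lambda x,y,k=5,x0=245,y0=155:(x/k+x0-.5,y/k+y0-.5)
S=lambda x,y:((x-402)/4.389+260-.5,y/4.389+135-.5)
# cradle x towards hinge; hinge is up in top image. world: 
for n,p in [("wood c",T(202,293)),("hinge end",T(180,85))]: print(n,atz(s,p,.03))
topw=[T(125,232),T(262,213),T(280,353),T(142,374)]
# y sign: determine by y = z cross x
sw=[S(535,152),S(640,138),S(657,216),S(545,228)]
th=[T(72,419),T(313,390)]; sh=[S(491,33),S(507,155)]
def model(p):
    cx,cy,a,q=p; R=np.array([[np.cos(a),-np.sin(a),0],[np.sin(a),np.cos(a),0],[0,0,1]])
    f=lambda P:(R@np.array(P,float).T).T+[cx,cy,0]
    w=f([[.042,.04,.03],[.042,-.04,.03],[-.042,-.04,.03],[-.042,.04,.03]])
    r=.155; hx=.085-r*np.cos(q); hz=.09+r*np.sin(q)
    h=f([[hx,.065,hz],[hx,-.065,hz]])
    return w,h
def res(p,full=False):
    w,h=model(p)
    r=[proj(s,w)-topw, proj(d,w)[[3,0,1,2]]-sw, proj(s,h)-th, proj(d,h)-sh]
    return r if full else np.concatenate(r).ravel()
c=atz(s,T(202,293),.03);hh=atz(s,T(180,85),.03)
a0=np.arctan2(hh[1]-c[1],hh[0]-c[0])
o=least_squares(res,[c[0],c[1],a0,.2],loss="soft_l1")
print(o.x,np.round(res(o.x),1).reshape(-1,2).tolist())
# red block
def blk(p,z=.044):
    x,y,a=p; t=np.linspace(-np.pi/2,np.pi/2,40)
    P=np.vstack([[[-.03,.026],[-.03,-.026]],np.c_[.004+.026*np.cos(t),.026*np.sin(t)]])
    R=np.array([[np.cos(a),-np.sin(a)],[np.sin(a),np.cos(a)]]); Q=P@R.T+[x,y]
    return Q
def sil(cam,p):
    Q=blk(p);P=np.vstack([np.c_[Q,0*Q[:,0]],np.c_[Q,0*Q[:,0]+.044]])
    return cv2.convexHull(proj(cam,P).astype(np.float32))
def redmask(cam,box):
    im=cam["image"].astype(int);m=(im[...,0]>100)&(im[...,1]<90)&(im[...,2]<90)
    k=np.zeros(m.shape,np.uint8);x0,x1,y0,y1=box;k[y0:y1,x0:x1]=m[y0:y1,x0:x1];return k
mt=redmask(s,(420,460,190,230));md=redmask(d,(285,325,275,320)); print(mt.sum(),md.sum())
def rast(cam,p):
    h=sil(cam,p);im=np.zeros((400,640),np.uint8)
    cv2.fillPoly(im,[np.round((h+.0)*256).astype(np.int32)],255,cv2.LINE_AA,8);return im/255.
from scipy.optimize import minimize
def cost(p): return np.sum((rast(s,p)-mt)**2)+np.sum((rast(d,p)-md)**2)
m=atz(s,(439.5,208.5),.03); best=None
for a in np.linspace(-.6,.6,7):
    r=minimize(cost,[m[0],m[1],a],method="Nelder-Mead",options=dict(initial_simplex=[[m[0],m[1],a],[m[0]+.01,m[1],a],[m[0],m[1]+.01,a],[m[0],m[1],a+.15]]))
    if best is None or r.fun<best.fun:best=r
print("red",best.x,best.fun)
```

```text
wood c [0.51541377 0.14386648 0.03      ]
hinge end [0.63596391 0.15498493 0.03      ]
[0.51543743 0.14303063 0.10659798 0.23197315] [[0.1, -0.5], [0.4, -0.4], [0.4, 0.7], [0.1, 0.3], [-0.3, -0.7], [0.7, 0.0], [0.3, -0.9], [-0.2, -1.0], [-0.6, 0.4], [0.9, -0.5], [-0.1, 0.0], [-0.3, 0.0]]
471 570
red [ 0.51724301 -0.29310826  0.0528958 ] 113.44249134948097
```

```bash
cat >> h.py <<'E'
C=np.array([0.5155,0.143]);A=0.1066
def cw(x,y,c=None,a=None):
    c=C if c is None else c; a=A if a is None else a
    return np.array([c[0]+x*np.cos(a)-y*np.sin(a),c[1]+x*np.sin(a)+y*np.cos(a)])
from scipy.spatial.transform import Rotation as Rn
def delta(P,yaw=None):
    o=robot.get_obs();R=Rn.from_euler("xyz",o["ee_rot"]).as_matrix()
    d=R.T@(np.array(P)-o["tool_pos"])*1000
    y=np.arctan2(R[1,0],R[0,0]); dy=None if yaw is None else y-yaw
    print("t",round(o["time"],2),"pos",o["tool_pos"].round(4),"rpy",o["ee_rot"].round(3),"F",o["wrist_force"].round(1),"w",round(o["width"],4),"| delta",d.round(1),"dyaw",dy)
def hand(q,y=-.045): 
    p=cw(.085-.155*np.cos(q),y); return np.array([p[0],p[1],.09+.155*np.sin(q)])
E
python3 - <<'E'
from h import *
g=hand(.232);print(g)
delta([g[0],g[1],.22],A)
E
```

```text
[0.45481438 0.0912494  0.12563828]
t 0.15 pos [ 0.1806 -0.5191  0.2046] rpy [-1.571  0.002 -1.236] F [0.8 0.8 0.7] w 0.0942 | delta [-486.4  -14.5  459.5] dyaw -1.3426461339359788
```

```bash
python3 -m handwheel '[{"delta_pos":[-40,-15,40],"yaw":-0.1},{"delta_pos":[-80,-15,80],"yaw":-0.2},{"delta_pos":[-115,-15,110],"yaw":-0.35},{"delta_pos":[-150,-15,140],"yaw":-0.5},{"delta_pos":[-185,-15,175],"yaw":-0.65},{"delta_pos":[-220,-15,210],"yaw":-0.8},{"delta_pos":[-255,-15,245],"yaw":-0.95},{"delta_pos":[-290,-15,275],"yaw":-1.1},{"delta_pos":[-325,-15,305],"yaw":-1.2},{"delta_pos":[-360,-15,335],"yaw":-1.3},{"delta_pos":[-390,-15,365],"yaw":-1.343},{"delta_pos":[-390,-15,365],"yaw":-1.343}]'
python3 - <<'E'
from h import *
g=hand(.232)
delta([g[0],g[1],.22],A)
E
```

```text
time: 1.35
tool_pos: [0.3981, -0.0269, 0.2201]
ee_rot: [-1.569, -0.0, 0.116]
wrist_force: [0.2, 0.2, -0.1]
width: 0.0939
t 1.35 pos [ 0.3981 -0.0269  0.2201] rpy [-1.569 -0.     0.116] F [ 0.2  0.2 -0.1] w 0.0939 | delta [ 70.    0.3 110.8] dyaw 0.009452813407109947
```

```bash
python3 -m handwheel '[{"delta_pos":[25,0,40],"yaw":0},{"delta_pos":[50,0,80],"yaw":0},{"delta_pos":[70,0,110],"yaw":0},{"delta_pos":[70,0,110],"yaw":0},{"delta_pos":[70,0,110],"yaw":0}]'
python3 - <<'E'
from h import *
g=hand(.232)
delta([g[0],g[1],g[2]-.019],A)
snap("wrist","1");snap("side","1");s=snap("top","1")
E
```

```text
time: 1.85
tool_pos: [0.4549, 0.0851, 0.2199]
ee_rot: [-1.572, 0.002, 0.107]
wrist_force: [0.6, -0.3, -0.1]
width: 0.0942
t 1.85 pos [0.4549 0.0851 0.2199] rpy [-1.572  0.002  0.107] F [ 0.6 -0.3 -0.1] w 0.0942 | delta [  0.8 113.2   6.3] dyaw 0.0007612108761303749
```

View pics/wrist1.png

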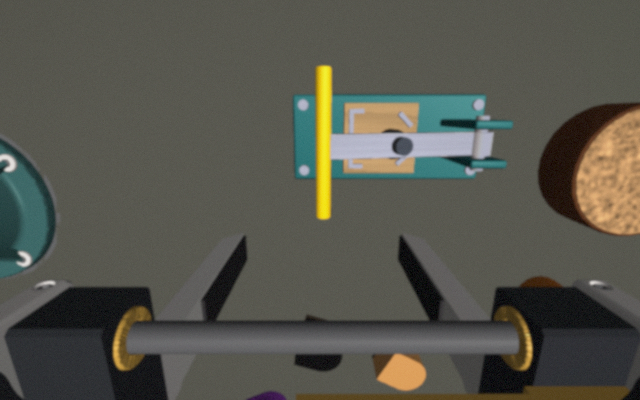

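```bash
python3 -m handwheel '[{"delta_pos":[1,40,6],"yaw":0},{"delta_pos":[1,80,6],"yaw":0},{"delta_pos":[1,113,6],"yaw":0},{"delta_pos":[1,113,6],"yaw":0},{"delta_pos":[1,113,6],"yaw":0}]' && python3 -m handwheel '[{"delta_pos":[0,0,0],"yaw":0},{"delta_pos":[0,0,0],"yaw":0},{"delta_pos":[0,0,0],"yaw":0},{"delta_pos":[0,0,0],"yaw":0},{"delta_pos":[0,0,0],"yaw":0},{"delta_pos":[0,0,0],"yaw":0},{"delta_pos":[0,0,0],"yaw":0}]' 255
python3 - <<'E'
from h import *
snap("side","2");s=snap("side","2b");crop(s,240,360,100,200,6,"c2")
o=robot.get_obs();P=o["tool_pos"]+[0,0,.019]
# circle points: q from here
q0=.232
for q in np.arange(.232,1.96,.14).tolist()+[1.93]:
    d=hand(q)-hand(q0); print(round(q,2),round((np.hypot(d[0],d[1])*np.sign(d[0]))*1000), round(-d[2]*1000))
delta(P,A)
E
```

```text
time: 2.5
tool_pos: [0.4554, 0.0908, 0.1081]
ee_rot: [-1.571, 0.0, 0.105]
wrist_force: [-0.2, 0.3, 0.7]
width: 0.094
time: 3.2
tool_pos: [0.4555, 0.0917, 0.1074]
ee_rot: [-1.571, 0.0, 0.107]
wrist_force: [0.4, -0.5, -0.3]
width: 0.0413
0.23 0 0
0.37 6 -21
0.51 16 -40
0.65 28 -58
0.79 42 -75
0.93 58 -89
1.07 77 -100
1.21 96 -109
1.35 117 -116
1.49 139 -119
1.63 160 -119
1.77 182 -116
1.91 203 -110
1.93 205 -109
t 3.3 pos [0.4555 0.0917 0.1073] rpy [-1.571  0.     0.107] F [0.4 0.5 0.2] w 0.0337 | delta [ -0. -19.  -0.] dyaw 0.0004553192116463628
```

View pics/c2.png

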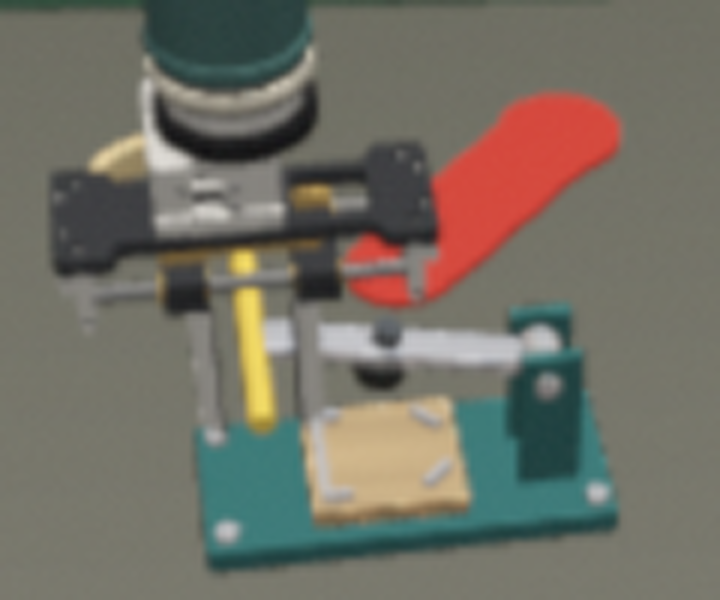

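The bar runs between the fingers, centred; the fingers are still closing.

```bash
python3 -m handwheel '[{"delta_pos":[0,0,0],"yaw":0},{"delta_pos":[0,0,0],"yaw":0},{"delta_pos":[0,0,0],"yaw":0},{"delta_pos":[0,0,0],"yaw":0}]'
python3 - <<'E'
from h import *
s=snap("side","3");crop(s,240,360,100,200,6,"c3")
E
```

```text
time: 3.7
tool_pos: [0.4548, 0.0916, 0.1072]
ee_rot: [-1.571, 0.002, 0.107]
wrist_force: [-2.5, -0.5, 0.9]
width: 0.0131
```

View pics/c3.png

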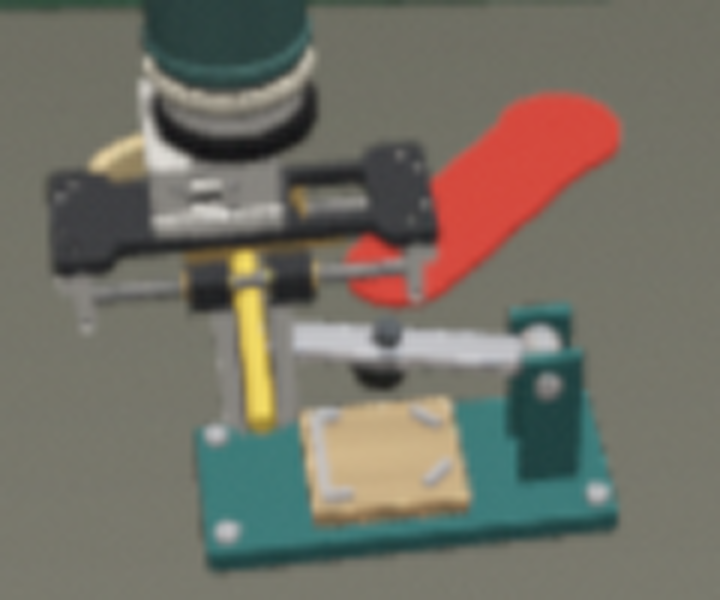

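```bash
python3 -m handwheel '[{"delta_pos":[2,-10,0],"yaw":0},{"delta_pos":[6,-21,0],"yaw":0},{"delta_pos":[10,-31,0],"yaw":0},{"delta_pos":[16,-40,0],"yaw":0},{"delta_pos":[28,-58,0],"yaw":0},{"delta_pos":[42,-75,0],"yaw":0},{"delta_pos":[58,-89,0],"yaw":0},{"delta_pos":[58,-89,0],"yaw":0}]'
python3 - <<'E'
from h import *
s=snap("side","4");crop(s,240,360,100,200,6,"c4")
E
```

```text
time: 4.55
tool_pos: [0.513, 0.0979, 0.2034]
ee_rot: [-1.571, -0.001, 0.107]
wrist_force: [-12.4, -1.5, 16.7]
width: 0.0128
```

View pics/c4.png

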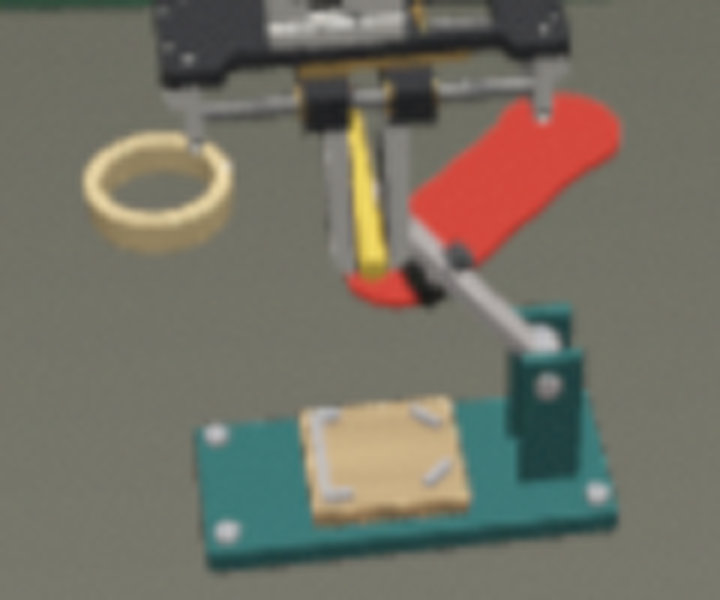

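```bash
python3 -m handwheel '[{"delta_pos":[0,0,0],"yaw":0},{"delta_pos":[0,0,0],"yaw":0}]'
python3 - <<'E'
from h import *
o=robot.get_obs();print(o["qvel"].round(3))
s=snap("side","5");crop(s,240,360,100,200,6,"c5",proj(s,np.array([hand(.93,-.065),hand(.93,.065),hand(1.0,-.065),hand(1.,.065),np.r_[cw(.085,0.022),.09],np.r_[cw(.085,-.022),.09]])))
E
```

```text
time: 4.8
tool_pos: [0.5128, 0.0978, 0.2033]
ee_rot: [-1.571, -0.003, 0.107]
wrist_force: [-11.1, -0.6, 14.5]
width: 0.0135
[ 0.001 -0.001  0.004 -0.001 -0.002  0.   ]
```

View pics/c5.png

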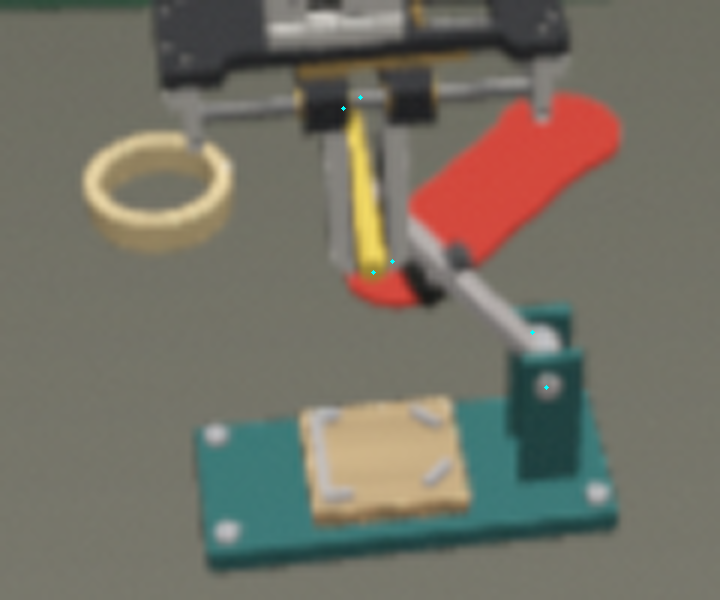

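Run:
```python
from h import *
print(hand(.93),hand(.93)-[.5125,.0979,.1963])
for q in [1.07,1.21,1.35,1.49,1.63,1.77,1.84,1.9]:
    d=hand(q)-hand(.93); print(q,round(d[0]/np.cos(A)*1000),round(-d[2]*1000)-7)
```

```text
[0.51266716 0.09743997 0.21425109] [ 0.00016716 -0.00046003  0.01795109]
1.07 18 -19
1.21 38 -28
1.35 59 -34
1.49 80 -37
1.63 102 -37
1.77 123 -35
1.84 134 -32
1.9 143 -29
```

```bash
python3 -m handwheel '[{"delta_pos":[8,-12,0],"yaw":0},{"delta_pos":[18,-19,0],"yaw":0},{"delta_pos":[38,-28,0],"yaw":0},{"delta_pos":[59,-34,0],"yaw":0},{"delta_pos":[80,-37,0],"yaw":0},{"delta_pos":[102,-37,0],"yaw":0},{"delta_pos":[123,-35,0],"yaw":0},{"delta_pos":[134,-32,0],"yaw":0},{"delta_pos":[142,-30,0],"yaw":0},{"delta_pos":[142,-30,0],"yaw":0},{"delta_pos":[142,-30,0],"yaw":0}]'
python3 - <<'E'
from h import *
s=snap("side","6");crop(s,240,360,100,200,6,"c6",proj(s,np.array([hand(1.9,-.065),hand(1.9,.065)])))
E
```

```text
time: 5.95
tool_pos: [0.657, 0.113, 0.2291]
ee_rot: [-1.571, -0.008, 0.107]
wrist_force: [3.9, -0.2, 5.5]
width: 0.0131
```

View pics/c6.png

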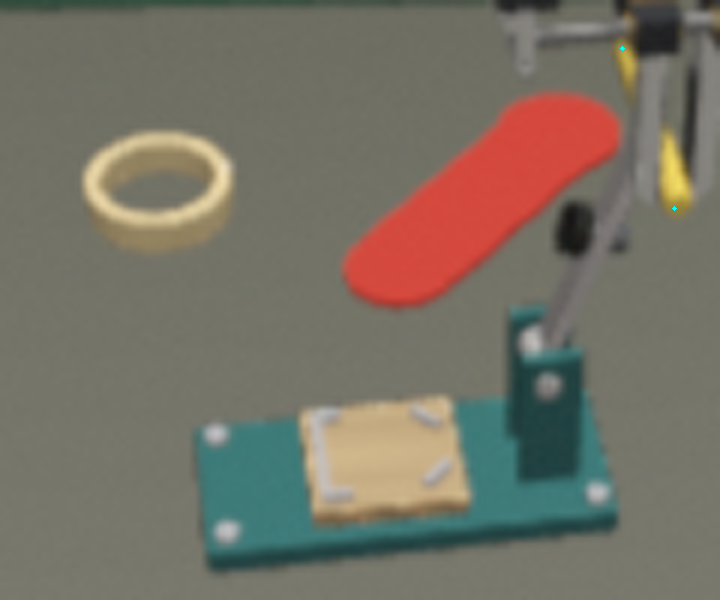

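```bash
python3 -m handwheel '[{"delta_pos":[0,0,0],"yaw":0},{"delta_pos":[0,0,0],"yaw":0},{"delta_pos":[0,0,0],"yaw":0},{"delta_pos":[0,0,0],"yaw":0},{"delta_pos":[0,0,0],"yaw":0},{"delta_pos":[0,0,0],"yaw":0},{"delta_pos":[0,-30,0],"yaw":0},{"delta_pos":[0,-70,0],"yaw":0},{"delta_pos":[0,-70,0],"yaw":0}]' 120
python3 - <<'E'
from h import *
s=snap("side","7");crop(s,240,360,100,200,6,"c7",proj(s,np.array([hand(1.9,-.065),hand(1.9,.065)])))
delta([.5172,-.293,.2],-np.pi/2+.053)
E
```

```text
time: 6.9
tool_pos: [0.656, 0.1133, 0.3039]
ee_rot: [-1.571, -0.012, 0.107]
wrist_force: [-0.2, -0.1, 1.0]
width: 0.0498
t 6.95 pos [0.6555 0.1132 0.301 ] rpy [-1.571 -0.008  0.107] F [-0.8  0.5  0.6] w 0.0497 | delta [-181.7   99.6 -389.1] dyaw 1.624845303524773
```

View pics/c7.png

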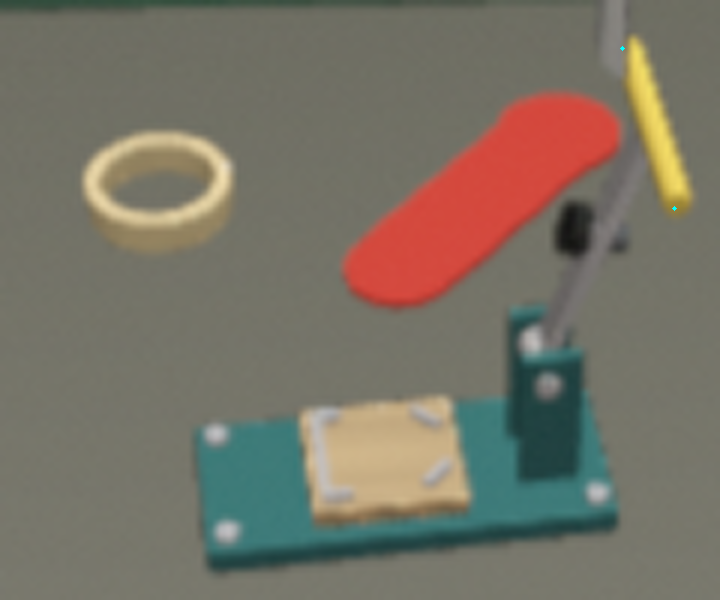

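```bash
python3 -m handwheel '[{"delta_pos":[-15,0,-35],"yaw":0.14},{"delta_pos":[-30,0,-70],"yaw":0.28},{"delta_pos":[-50,0,-105],"yaw":0.42},{"delta_pos":[-70,10,-145],"yaw":0.56},{"delta_pos":[-88,20,-185],"yaw":0.70},{"delta_pos":[-105,30,-225],"yaw":0.84},{"delta_pos":[-122,45,-265],"yaw":0.98},{"delta_pos":[-140,60,-300],"yaw":1.12},{"delta_pos":[-155,75,-335],"yaw":1.26},{"delta_pos":[-170,90,-365],"yaw":1.4},{"delta_pos":[-182,100,-389],"yaw":1.53},{"delta_pos":[-182,100,-389],"yaw":1.625}]' 0 && python3 -m handwheel '[{"delta_pos":[0,0,0],"yaw":0},{"delta_pos":[0,0,0],"yaw":0},{"delta_pos":[0,0,0],"yaw":0}]'
python3 - <<'E'
from h import *
s=snap("wrist","8");snap("top","8");snap("side","8")
delta([.5172,-.293,.2],-np.pi/2+.053)
E
```

```text
time: 8.15
tool_pos: [0.5118, -0.2954, 0.1919]
ee_rot: [-1.577, 0.003, -1.527]
wrist_force: [0.1, 0.1, -0.1]
width: 0.094
time: 8.45
tool_pos: [0.5152, -0.2925, 0.1964]
ee_rot: [-1.571, 0.0, -1.516]
wrist_force: [0.1, -0.4, -0.2]
width: 0.094
t 8.6 pos [ 0.5153 -0.2926  0.1968] rpy [-1.57  -0.    -1.516] F [-0.1 -0.9 -0.6] w 0.0941 | delta [ 0.5 -3.2  1.9] dyaw 0.0015561782654189837
```

View pics/wrist8.png

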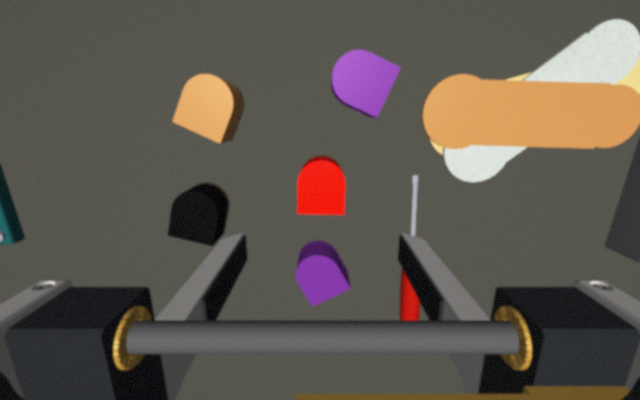

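Run:
```python
from h import *
s=load("wrist","8")
from scipy.optimize import minimize
def fit(cam,box,p0,mode):
    im=cam["image"].astype(int); R,G,B=im[...,0],im[...,1],im[...,2]
    m=(R-np.maximum(G,B)>60)
    x0,x1,y0,y1=box;k=np.zeros(m.shape);k[y0:y1,x0:x1]=m[y0:y1,x0:x1]
    t=np.linspace(-np.pi/2,np.pi/2,40)
    P=np.vstack([[[-.03,.026],[-.03,-.026]],np.c_[.004+.026*np.cos(t),.026*np.sin(t)]])
    def ras(p):
        a=p[2];Q=P@np.array([[np.cos(a),-np.sin(a)],[np.sin(a),np.cos(a)]]).T+p[:2]
        X=np.vstack([np.c_[Q,0*Q[:,0]],np.c_[Q,0*Q[:,0]+.044]])
        h=cv2.convexHull(proj(cam,X).astype(np.float32));i=np.zeros((400,640),np.uint8)
        cv2.fillPoly(i,[np.round(h*256).astype(np.int32)],255,cv2.LINE_AA,8);return i/255.
    best=None
    for da in (-.2,-.1,0,.1,.2):
        q=np.array(p0)+[0,0,da]
        r=minimize(lambda p:((ras(p)-k)**2).sum(),q,method="Nelder-Mead",options=dict(initial_simplex=[q,q+[.008,0,0],q+[0,.008,0],q+[0,0,.1]]))
        if best is None or r.fun<best.fun:best=r
    print(mode,best.x.round(4),round(best.fun,1),k.sum()); return best.x
fit(s,(280,360,140,225),[.517,-.293,.05],"wrist")
fit(load("top","0"),(420,460,190,230),[.517,-.293,.05],"top")
fit(load("side","0"),(285,325,275,320),[.517,-.293,.05],"side")
```

```text
wrist [ 0.5179 -0.2913  0.0342] 45.3 2600.0
top [ 0.5178 -0.2937  0.002 ] 33.8 456.0
side [ 0.5173 -0.2883  0.118 ] 47.7 585.0
```

Run:
```python
from h import *
delta([.514,-.2916,.010],-np.pi/2+.034)
```

```text
t 8.6 pos [ 0.5153 -0.2926  0.1968] rpy [-1.57  -0.    -1.516] F [-0.1 -0.9 -0.6] w 0.0941 | delta [ -1.1 186.8  -1.3] dyaw 0.02055617826541889
```

```bash
python3 -m handwheel '[{"delta_pos":[-1,45,-1],"yaw":0.02},{"delta_pos":[-1,90,-1],"yaw":0.02},{"delta_pos":[-1,130,-1],"yaw":0.02},{"delta_pos":[-1,160,-1],"yaw":0.02},{"delta_pos":[-1,180,-1],"yaw":0.02},{"delta_pos":[-1,187,-1],"yaw":0.02},{"delta_pos":[-1,187,-1],"yaw":0.02},{"delta_pos":[-1,187,-1],"yaw":0.02}]' && python3 -m handwheel '[{"delta_pos":[0,0,0],"yaw":0},{"delta_pos":[0,0,0],"yaw":0},{"delta_pos":[0,0,0],"yaw":0},{"delta_pos":[0,0,0],"yaw":0},{"delta_pos":[0,0,0],"yaw":0},{"delta_pos":[0,0,0],"yaw":0},{"delta_pos":[0,0,0],"yaw":0},{"delta_pos":[0,0,0],"yaw":0},{"delta_pos":[0,0,0],"yaw":0}]' 255
python3 - <<'E'
from h import *
s=snap("side","9");crop(s,230,380,230,340,5,"c9")
E
```

```text
time: 9.4
tool_pos: [0.515, -0.2927, 0.0111]
ee_rot: [-1.569, -0.002, -1.538]
wrist_force: [0.4, 0.1, 0.2]
width: 0.0943
time: 10.3
tool_pos: [0.5139, -0.2921, 0.0096]
ee_rot: [-1.571, 0.0, -1.538]
wrist_force: [-1.3, 2.0, 1.3]
width: 0.0518
```

View pics/c9.png

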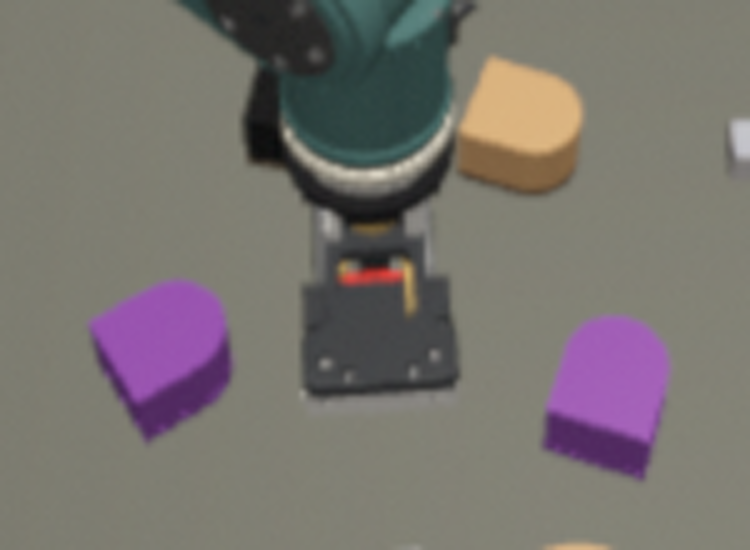

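```bash
python3 -m handwheel '[{"delta_pos":[0,-10,0],"yaw":0},{"delta_pos":[0,-35,0],"yaw":0},{"delta_pos":[0,-75,0],"yaw":0},{"delta_pos":[0,-115,0],"yaw":0},{"delta_pos":[0,-150,0],"yaw":0},{"delta_pos":[0,-150,0],"yaw":0},{"delta_pos":[0,-150,0],"yaw":0}]'
python3 - <<'E'
from h import *
s=snap("wrist","10");snap("side","10")
p=cw(-.004,0); delta([p[0],p[1],.16],-np.pi/2+A)
E
```

```text
time: 11.05
tool_pos: [0.5142, -0.2925, 0.1605]
ee_rot: [-1.569, -0.002, -1.538]
wrist_force: [0.1, -0.1, -1.3]
width: 0.0518
t 11.15 pos [ 0.5129 -0.2916  0.1573] rpy [-1.574  0.002 -1.538] F [ 0.2  0.2 -1.7] w 0.0515 | delta [-434.    -1.9   12.8] dyaw -0.07391686705603262
```

View pics/wrist10.png

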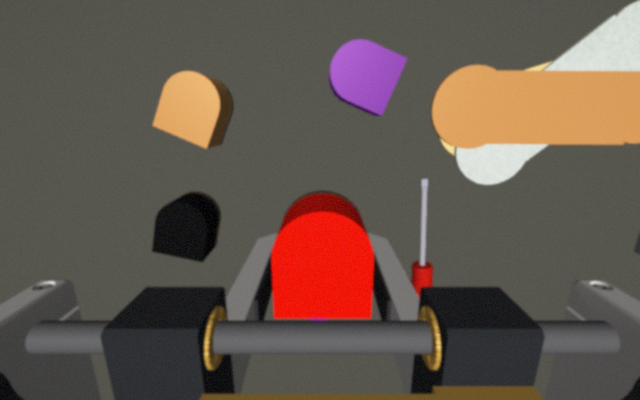

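View pics/side10.png

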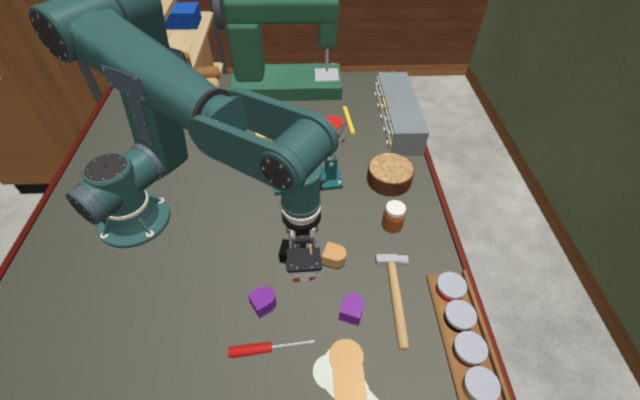

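Run:
```python
from h import *
s=load("wrist","10");o=robot.get_obs();crop(s,240,400,180,330,5,"w10")
R=Rn.from_euler("xyz",o["ee_rot"]).as_matrix()
for uv in [(272,318),(373,318),(322,213),(272,262),(373,262)]:
    p=atz(s,uv,o["tool_pos"][2]+.034); print(uv,(R.T@(p-o["tool_pos"])*1000).round(1))
```

```text
(272, 318) [-26.2 -33.9 -26.1]
(373, 318) [ 29.1 -34.  -26.1]
(322, 213) [  1.1 -34.1  34.1]
(272, 262) [-24.8 -34.    7.5]
(373, 262) [ 27.6 -34.1   7.5]
```

View pics/w10.png

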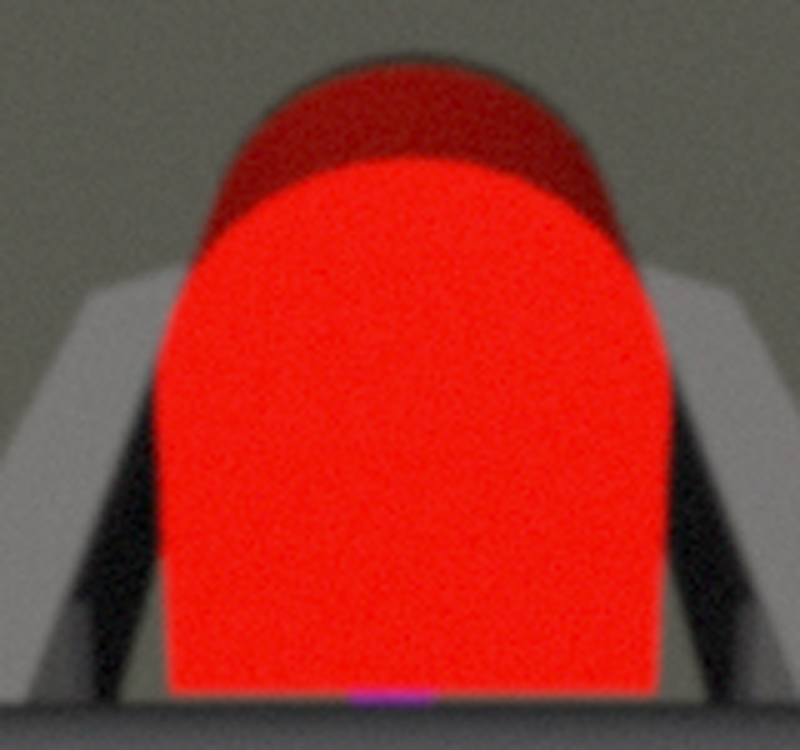

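Run:
```python
from h import *
w=lambda L,z:[np.r_[cw(x,y),z] for x,y in L]
pts=w([(.042,.04),(.042,-.04),(-.042,.04),(-.042,-.04)],.03)+w([(-.035,0),(-.021,.0285),(-.021,-.0285),(-.035,.0285),(-.035,-.0285)],.035)+w([(.085,.022),(.085,-.022)],.09)
s=load("wrist","1");crop(s,270,530,80,190,3,"k1",proj(s,pts))
s=load("side","7");crop(s,260,350,150,195,8,"k2",proj(s,pts))
```

```text
(no output)
```

View pics/k1.png

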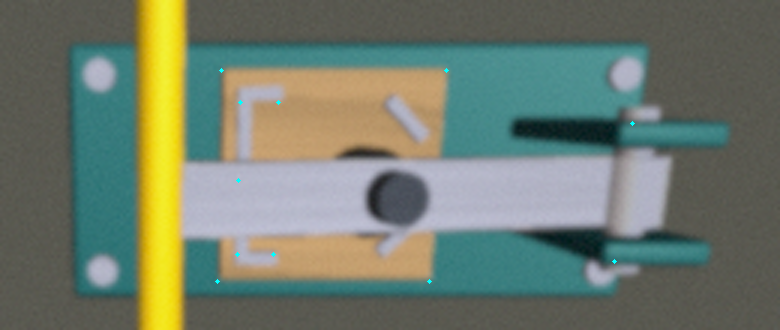

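View pics/k2.png

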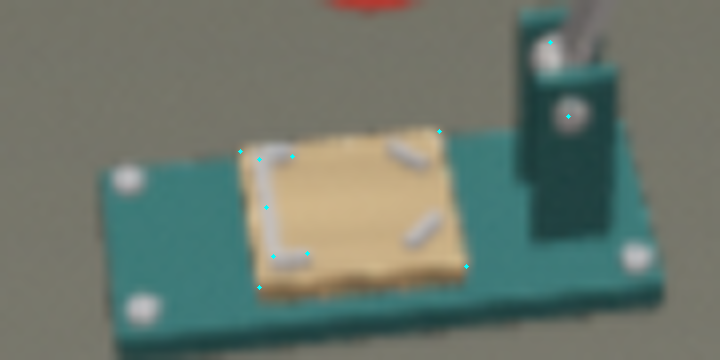

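```bash
python3 -m handwheel '[{"delta_pos":[-25,0,0],"yaw":0},{"delta_pos":[-65,0,2],"yaw":-0.01},{"delta_pos":[-105,0,3],"yaw":-0.02},{"delta_pos":[-150,0,4],"yaw":-0.03},{"delta_pos":[-195,0,6],"yaw":-0.04},{"delta_pos":[-240,0,7],"yaw":-0.05},{"delta_pos":[-285,0,8],"yaw":-0.06},{"delta_pos":[-330,0,9],"yaw":-0.07},{"delta_pos":[-370,0,10],"yaw":-0.074},{"delta_pos":[-405,0,11],"yaw":-0.074},{"delta_pos":[-425,0,12],"yaw":-0.074},{"delta_pos":[-434,0,12],"yaw":-0.074}]' && python3 -m handwheel '[{"delta_pos":[0,0,0],"yaw":0},{"delta_pos":[0,0,0],"yaw":0},{"delta_pos":[0,0,0],"yaw":0}]'
python3 - <<'E'
from h import *
p=cw(-.0045,0); delta([p[0],p[1],.07],-np.pi/2+A)
s=snap("side","11");crop(s,240,360,80,200,5,"c11")
E
```

```text
time: 12.35
tool_pos: [0.5101, 0.1436, 0.1568]
ee_rot: [-1.576, -0.0, -1.461]
wrist_force: [0.3, -0.7, 0.3]
width: 0.0521
time: 12.65
tool_pos: [0.5116, 0.1407, 0.159]
ee_rot: [-1.572, -0.001, -1.466]
wrist_force: [-0.0, 0.1, -0.5]
width: 0.0518
t 12.65 pos [0.5116 0.1407 0.159 ] rpy [-1.572e+00 -1.000e-03 -1.466e+00] F [-0.   0.1 -0.5] w 0.0518 | delta [-1.9 89.  -0.3] dyaw -0.0015010529148542506
```

View pics/c11.png

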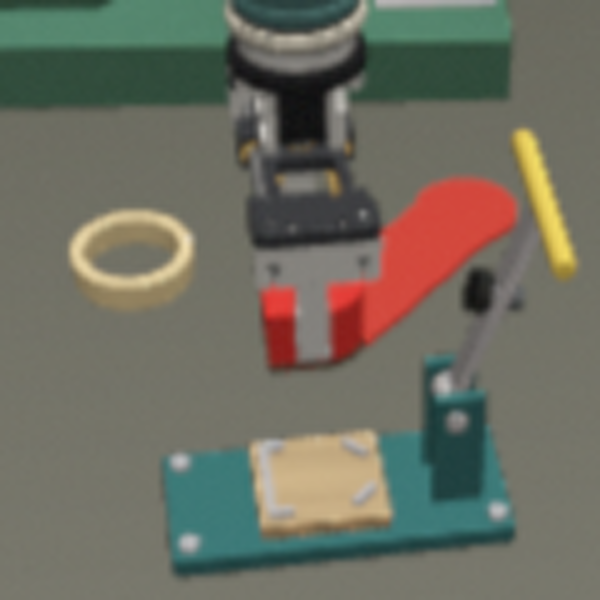

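Block held level above the cradle, lever back. Descend to just above, then fit.

```bash
python3 -m handwheel '[{"delta_pos":[-2,30,0],"yaw":-0.002},{"delta_pos":[-2,60,0],"yaw":-0.002},{"delta_pos":[-2,89,0],"yaw":-0.002},{"delta_pos":[-2,105,0],"yaw":-0.002},{"delta_pos":[-2,105,0],"yaw":-0.002},{"delta_pos":[-2,105,0],"yaw":-0.002},{"delta_pos":[-2,105,0],"yaw":-0.002}]'
python3 - <<'E'
from h import *
o=robot.get_obs()
P=o["tool_pos"]; p=cw(-.0045,0); delta([p[0],p[1],.040],-np.pi/2+A)
s=snap("side","12")
# predicted block corners for block at current tool pose
c=P[:2]+np.array([np.cos(A),np.sin(A)])*.0045; zb=P[2]-.010
L=[(-.03,.026),(-.03,-.026),(.004,-.026),(.03,0),(.004,.026)]
pts=[np.r_[cw(x,y,c),z] for x,y in L for z in (zb,zb+.044)]
pts+=[np.r_[cw(x,y),.035] for x,y in [(-.035,0),(-.035,-.0285),(-.021,-.0285)]]
crop(s,255,345,110,200,8,"c12",proj(s,pts))
E
```

```text
time: 13.4
tool_pos: [0.5128, 0.1437, 0.0562]
ee_rot: [-1.568, 0.0, -1.463]
wrist_force: [0.1, -0.4, -0.3]
width: 0.052
t 13.4 pos [0.5128 0.1437 0.0562] rpy [-1.568  0.    -1.463] F [ 0.1 -0.4 -0.3] w 0.052 | delta [ 1.  16.2 -2. ] dyaw 0.0015155935108306373
```

View pics/c12.png

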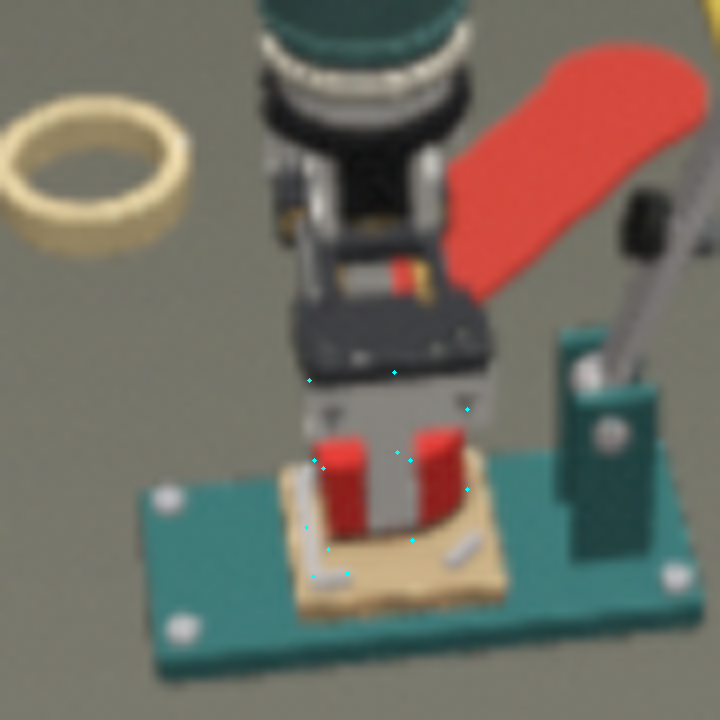

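Run:
```python
from h import *
s=snap("wrist","12");crop(s,220,420,120,330,3.5,"w12",proj(s,[np.r_[cw(x,y),z] for x,y,z in [(.042,.04,.03),(.042,-.04,.03),(.085,.022,.09),(.085,-.022,.09)]]))
t=snap("top","12");crop(t,245,325,155,265,5,"t12")
o=robot.get_obs();print(o["tool_pos"],o["ee_rot"])
```

```text
[0.51247687 0.14400696 0.05597141] [-1.56796306e+00  3.96965102e-05 -1.46210141e+00]
```

View pics/w12.png

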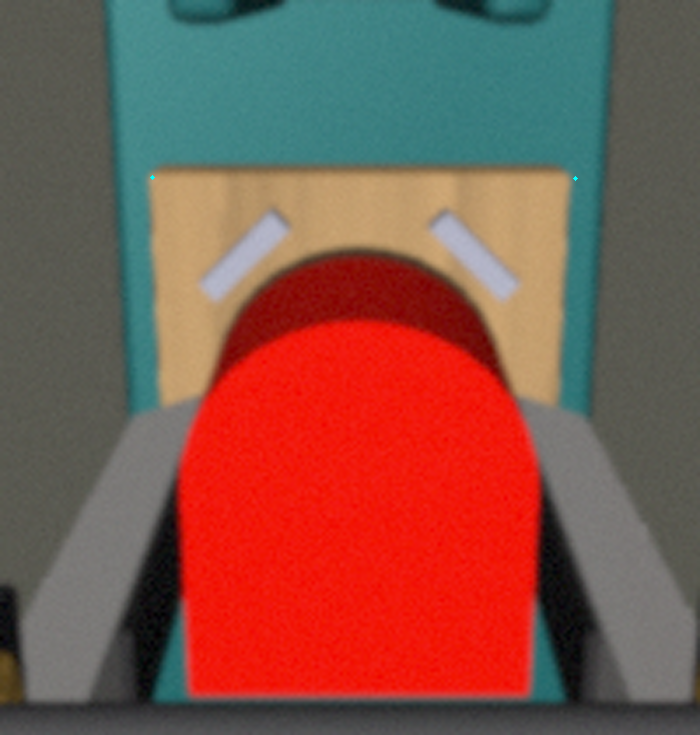

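View pics/t12.png

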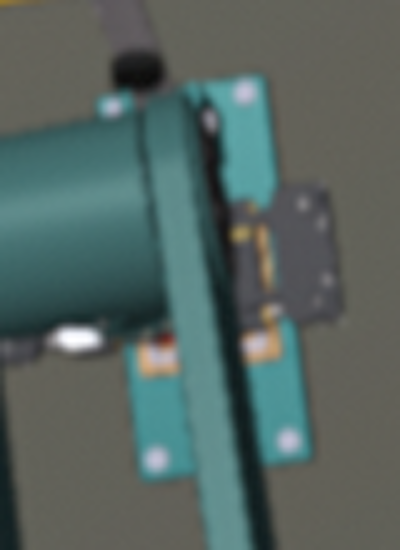

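Run:
```python
from h import *
s=load("wrist","12")
T=lambda x,y:(x/3.5+220-.5,y/3.5+120-.5)
c,_=ray(s,(0,0));print("cam",c)
def cr(p):
    d=p[:2]-C; return np.array([d[0]*np.cos(A)+d[1]*np.sin(A),-d[0]*np.sin(A)+d[1]*np.cos(A)])*1000
for n,u,z in [("wood",(360,168),.03),("woodL",(151,168),.03),("woodR",(571,168),.03),("stopL in",(215,300),.035),("stopL",(291,228),.035),("stopR",(500,300),.035),("stopR in",(430,228),.035)]: print(n,cr(atz(s,T(*u),z)).round(1))
for z in (.046,.048,.050): print("tip bottom",z,cr(atz(s,T(360,251),z)).round(1))
for z in (.090,.092,.094,.096): print("tip top",z,cr(atz(s,T(360,320),z)).round(1), "sq",cr(atz(s,T(188,695),z)).round(1),cr(atz(s,T(532,695),z)).round(1))
```

```text
cam [0.59159819 0.15206382 0.23537414]
wood [43.9  0.7]
woodL [43.8 40.1]
woodR [ 44.  -39.1]
stopL in [19.4 28.3]
stopL [33.4 13.6]
stopR [ 19.5 -26. ]
stopR in [ 33.4 -12.4]
tip bottom 0.046 [31.6  0.7]
tip bottom 0.048 [32.1  0.7]
tip bottom 0.05 [32.6  0.7]
tip top 0.09 [32.2  0.7] sq [-27.9  27. ] [-27.8 -25.8]
tip top 0.092 [32.9  0.7] sq [-26.5  26.6] [-26.4 -25.4]
tip top 0.094 [33.5  0.7] sq [-25.1  26.3] [-24.9 -25.1]
tip top 0.096 [34.1  0.7] sq [-23.6  25.9] [-23.5 -24.7]
```

```bash
python3 -m handwheel '[{"delta_pos":[0,5,0],"yaw":0},{"delta_pos":[0,10,0],"yaw":0},{"delta_pos":[0,13,0],"yaw":0},{"delta_pos":[0,13,0],"yaw":0}]';python3 -m handwheel '[{"delta_pos":[0,2,0],"yaw":0},{"delta_pos":[0,3,0],"yaw":0},{"delta_pos":[0,3,0],"yaw":0},{"delta_pos":[0,3,0],"yaw":0}]'
python3 - <<'E'
from h import *
s=snap("wrist","13");crop(s,220,420,120,330,3.5,"w13")
o=robot.get_obs();print(o["tool_pos"],o["ee_rot"],o["wrist_force"])
E
```

```text
time: 13.95
tool_pos: [0.5107, 0.1439, 0.0404]
ee_rot: [-1.573, -0.0, -1.462]
wrist_force: [-0.3, 1.3, -0.9]
width: 0.0515
time: 14.35
tool_pos: [0.5118, 0.144, 0.0395]
ee_rot: [-1.57, -0.0, -1.462]
wrist_force: [-1.8, -0.0, 5.7]
width: 0.0519
[0.51176847 0.14402803 0.03952914] [-1.56982576e+00 -1.79730315e-05 -1.46192806e+00] [-2.08226001 -1.35397126  4.84823892]
```

View pics/w13.png

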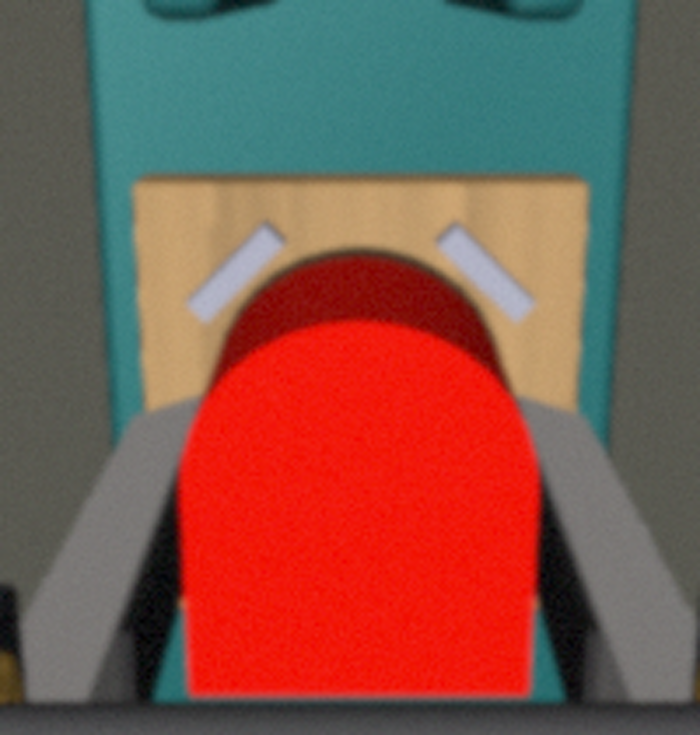

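```bash
python3 -m handwheel '[{"delta_pos":[0,0,0],"yaw":0},{"delta_pos":[0,0,0],"yaw":0},{"delta_pos":[0,0,0],"yaw":0},{"delta_pos":[0,0,0],"yaw":0},{"delta_pos":[0,0,0],"yaw":0},{"delta_pos":[0,0,0],"yaw":0},{"delta_pos":[0,-10,0],"yaw":0},{"delta_pos":[0,-40,0],"yaw":0},{"delta_pos":[0,-85,0],"yaw":0},{"delta_pos":[0,-120,0],"yaw":0},{"delta_pos":[0,-150,0],"yaw":0},{"delta_pos":[0,-150,0],"yaw":0}]' 40; python3 -m handwheel '[{"delta_pos":[0,0,0],"yaw":0},{"delta_pos":[0,0,0],"yaw":0}]'
python3 - <<'E'
from h import *
s=snap("wrist","14");crop(s,220,420,60,260,3.5,"w14")
s=snap("side","14");crop(s,240,360,80,200,5,"c14")
print(hand(1.93)); h=hand(1.93)
delta([h[0],h[1],.31],A)
E
```

```text
time: 15.6
tool_pos: [0.5144, 0.1445, 0.1953]
ee_rot: [-1.559, 0.001, -1.462]
wrist_force: [0.1, 0.4, 0.9]
width: 0.0791
time: 15.8
tool_pos: [0.5105, 0.1438, 0.1867]
ee_rot: [-1.574, -0.0, -1.462]
wrist_force: [0.0, 0.1, -0.3]
width: 0.0791
[0.65898311 0.1130966  0.23510744]
t 15.9 pos [0.5104 0.1437 0.1862] rpy [-1.575 -0.    -1.462] F [-0.1 -0.5  0.2] w 0.0791 | delta [  46.6 -124.4  143.9] dyaw -1.568700558497088
```

View pics/w14.png

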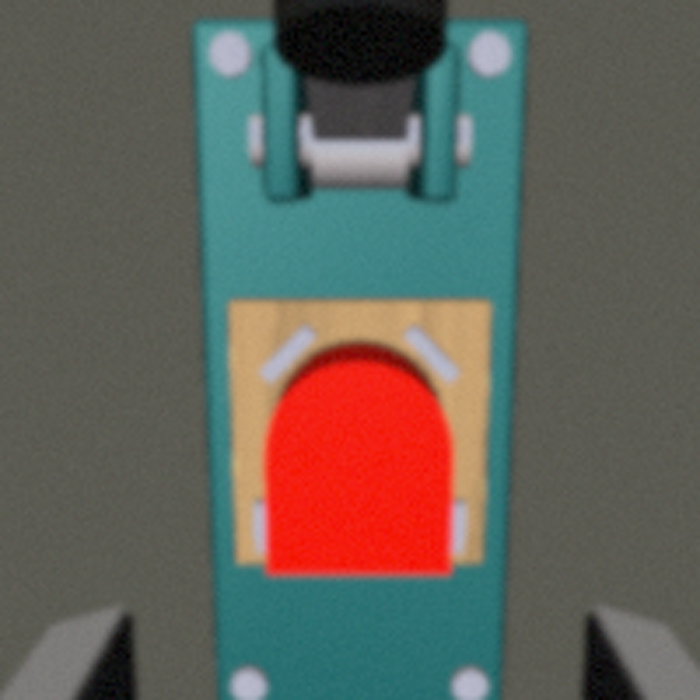

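View pics/c14.png

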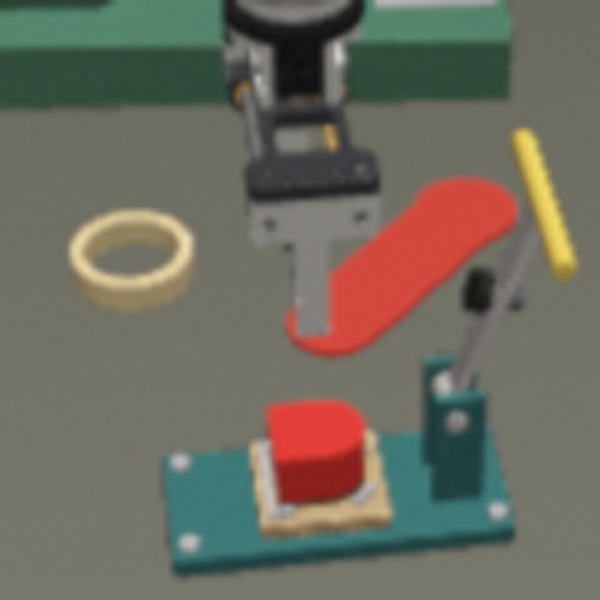

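```bash
python3 -m handwheel '[{"delta_pos":[0,-40,0],"yaw":-0.1},{"delta_pos":[0,-80,0],"yaw":-0.24},{"delta_pos":[0,-115,0],"yaw":-0.38},{"delta_pos":[5,-124,15],"yaw":-0.52},{"delta_pos":[10,-124,30],"yaw":-0.66},{"delta_pos":[16,-124,50],"yaw":-0.80},{"delta_pos":[22,-124,70],"yaw":-0.94},{"delta_pos":[29,-124,90],"yaw":-1.08},{"delta_pos":[36,-124,110],"yaw":-1.22},{"delta_pos":[42,-124,130],"yaw":-1.36},{"delta_pos":[47,-124,144],"yaw":-1.5},{"delta_pos":[47,-124,144],"yaw":-1.569}]'; python3 -m handwheel '[{"delta_pos":[0,0,0],"yaw":0},{"delta_pos":[0,0,0],"yaw":0},{"delta_pos":[0,0,0],"yaw":0}]'
python3 - <<'E'
from h import *
s=snap("wrist","15")
h=hand(1.93)
delta([h[0],h[1],h[2]-.019],A)
E
```

```text
time: 17.1
tool_pos: [0.6609, 0.1121, 0.3086]
ee_rot: [-1.571, 0.005, 0.11]
wrist_force: [-0.1, 1.0, -0.3]
width: 0.0795
time: 17.4
tool_pos: [0.6594, 0.113, 0.3121]
ee_rot: [-1.571, 0.001, 0.106]
wrist_force: [0.4, -0.3, -0.2]
width: 0.0792
t 17.45 pos [0.6594 0.1131 0.3124] rpy [-1.571  0.     0.107] F [-0.5 -0.5  0.4] w 0.0795 | delta [-0.4 96.3  0.1] dyaw -5.231901916920301e-05
```

View pics/wrist15.png

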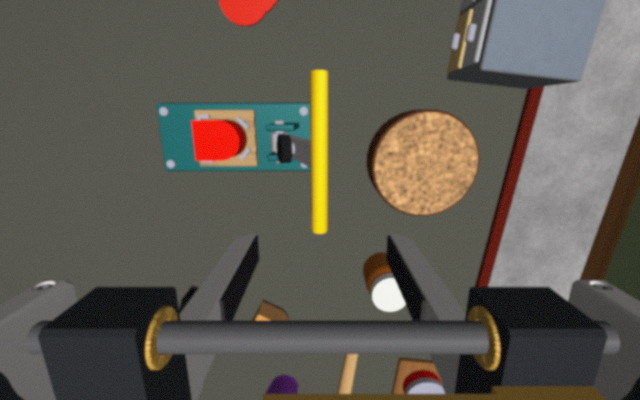

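```bash
python3 -m handwheel '[{"delta_pos":[-1,40,0],"yaw":0},{"delta_pos":[-1,75,0],"yaw":0},{"delta_pos":[-1,95,0],"yaw":0},{"delta_pos":[-1,95,0],"yaw":0},{"delta_pos":[-1,95,0],"yaw":0}]'; python3 -m handwheel '[{"delta_pos":[0,0,0],"yaw":0},{"delta_pos":[0,0,0],"yaw":0},{"delta_pos":[0,0,0],"yaw":0},{"delta_pos":[0,0,0],"yaw":0},{"delta_pos":[0,0,0],"yaw":0},{"delta_pos":[0,0,0],"yaw":0},{"delta_pos":[0,0,0],"yaw":0},{"delta_pos":[0,0,0],"yaw":0},{"delta_pos":[0,0,0],"yaw":0},{"delta_pos":[0,0,0],"yaw":0},{"delta_pos":[0,0,0],"yaw":0}]' 255
python3 - <<'E'
from h import *
s=snap("side","16");crop(s,280,400,60,180,5,"c16",proj(s,[hand(1.93,-.065),hand(1.93,.065)]))
for q in [1.8,1.66,1.52,1.38,1.24,1.1,.96,.82]:
    d=hand(q)-hand(1.93); print(q,round(d[0]/np.cos(A)*1000),round(-d[2]*1000))
for q in [.68,.54,.4,.28,.18,.1,.05,0,-.02]:
    d=hand(q)-hand(.82); print(q,round(d[0]/np.cos(A)*1000),round(-d[2]*1000))
E
```

```text
time: 17.95
tool_pos: [0.6586, 0.1129, 0.2181]
ee_rot: [-1.571, -0.0, 0.107]
wrist_force: [-0.2, -0.2, -0.4]
width: 0.0793
time: 19.05
tool_pos: [0.6582, 0.1127, 0.2171]
ee_rot: [-1.571, 0.002, 0.107]
wrist_force: [-2.4, 0.2, -1.6]
width: 0.0134
1.8 -19 -6
1.66 -41 -9
1.52 -62 -10
1.38 -84 -7
1.24 -105 -1
1.1 -125 7
0.96 -143 18
0.82 -160 32
0.68 -15 16
0.54 -27 34
0.4 -37 53
0.28 -43 70
0.18 -47 86
0.1 -48 98
0.05 -49 106
0 -49 113
-0.02 -49 116
```

View pics/c16.png

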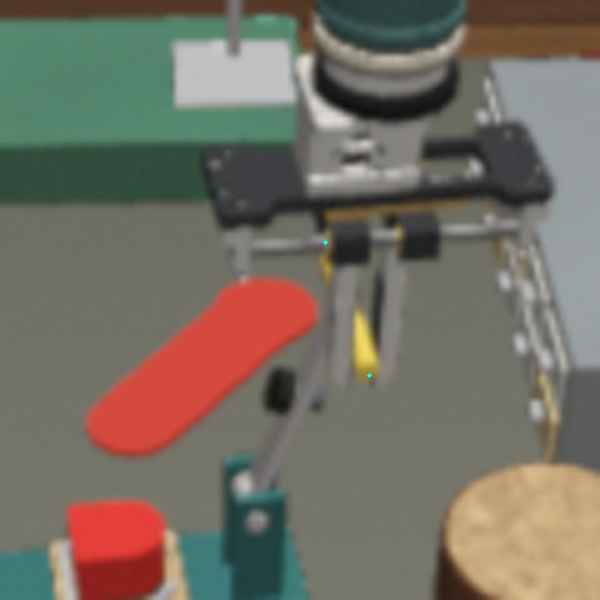

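Gripped. Swing down to about 0.82 rad.

```bash
python3 -m handwheel '[{"delta_pos":[-9,-3,0],"yaw":0},{"delta_pos":[-19,-6,0],"yaw":0},{"delta_pos":[-41,-9,0],"yaw":0},{"delta_pos":[-62,-10,0],"yaw":0},{"delta_pos":[-84,-7,0],"yaw":0},{"delta_pos":[-105,-1,0],"yaw":0},{"delta_pos":[-125,7,0],"yaw":0},{"delta_pos":[-143,18,0],"yaw":0},{"delta_pos":[-160,32,0],"yaw":0},{"delta_pos":[-160,32,0],"yaw":0},{"delta_pos":[-160,32,0],"yaw":0}]'
python3 - <<'E'
from h import *
s=snap("side","17");crop(s,240,360,80,200,5,"c17",proj(s,[hand(.82,-.065),hand(.82,.065)]))
h=hand(.82); delta([h[0],h[1],h[2]-.019],A)
E
```

```text
time: 20.2
tool_pos: [0.4973, 0.0957, 0.1859]
ee_rot: [-1.57, 0.004, 0.107]
wrist_force: [-5.8, -0.1, 2.2]
width: 0.0132
t 20.25 pos [0.4976 0.0957 0.1861] rpy [-1.57   0.004  0.107] F [-6.1  0.1  2.9] w 0.0134 | delta [2.1 1.7 0.1] dyaw 0.0005632748142257171
```

View pics/c17.png

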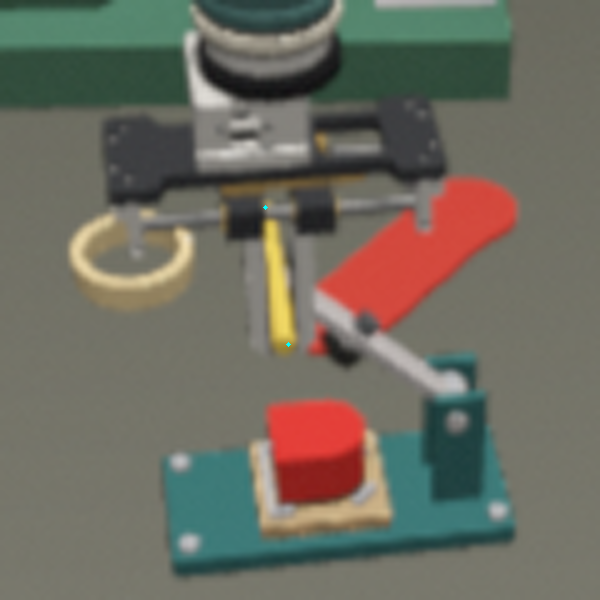

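```bash
python3 -m handwheel '[{"delta_pos":[-6,8,0],"yaw":0},{"delta_pos":[-13,16,0],"yaw":0},{"delta_pos":[-25,34,0],"yaw":0},{"delta_pos":[-35,53,0],"yaw":0},{"delta_pos":[-41,70,0],"yaw":0},{"delta_pos":[-45,86,0],"yaw":0},{"delta_pos":[-46,98,0],"yaw":0},{"delta_pos":[-46,98,0],"yaw":0},{"delta_pos":[-46,98,0],"yaw":0}]'
python3 - <<'E'
from h import *
s=snap("side","18");crop(s,240,360,80,200,5,"c18",proj(s,[hand(.1,-.065),hand(.1,.065)]))
h=hand(0); delta([h[0],h[1],h[2]-.019],A)
E
```

```text
time: 21.15
tool_pos: [0.4523, 0.0908, 0.0868]
ee_rot: [-1.57, 0.005, 0.107]
wrist_force: [-6.4, 1.0, -2.3]
width: 0.0126
t 21.2 pos [0.4523 0.0908 0.0869] rpy [-1.57   0.005  0.107] F [-6.   0.9 -1.8] w 0.0134 | delta [-1.5 15.9  0.1] dyaw 0.0005446231813251157
```

View pics/c18.png

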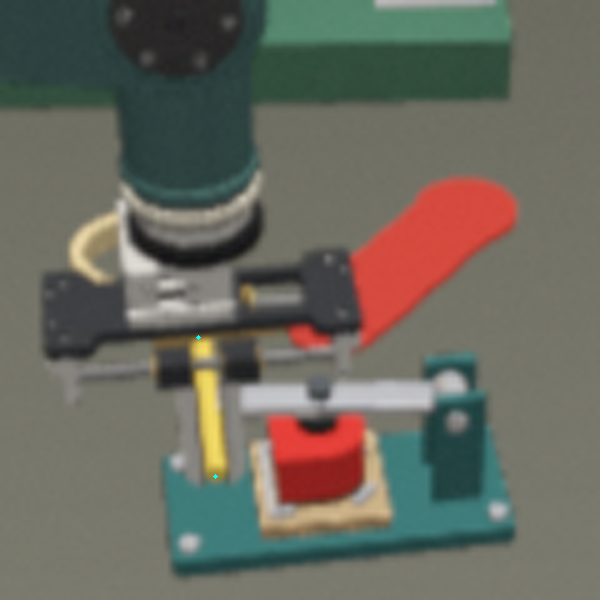

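```bash
python3 -m handwheel '[{"delta_pos":[0,5,0],"yaw":0},{"delta_pos":[0,9,0],"yaw":0},{"delta_pos":[0,12,0],"yaw":0},{"delta_pos":[0,12,0],"yaw":0},{"delta_pos":[0,12,0],"yaw":0}]';python3 -m handwheel '[{"delta_pos":[0,2,0],"yaw":0},{"delta_pos":[0,4,0],"yaw":0},{"delta_pos":[0,5,0],"yaw":0},{"delta_pos":[0,5,0],"yaw":0},{"delta_pos":[0,5,0],"yaw":0}]'
python3 - <<'E'
from h import *
s=snap("side","19");crop(s,240,360,100,200,6,"c19",proj(s,[hand(0,-.065),hand(0.,.065)]))
h=hand(0); delta([h[0],h[1],h[2]-.019],A)
E
```

```text
time: 21.7
tool_pos: [0.4516, 0.0907, 0.075]
ee_rot: [-1.57, 0.007, 0.107]
wrist_force: [-9.3, 0.7, -0.4]
width: 0.0134
time: 22.2
tool_pos: [0.4515, 0.0907, 0.0707]
ee_rot: [-1.571, 0.007, 0.107]
wrist_force: [-9.2, -0.0, 2.4]
width: 0.0133
t 22.25 pos [0.4515 0.0907 0.0707] rpy [-1.57   0.007  0.107] F [-9.3 -0.1  1.8] w 0.013 | delta [-0.8 -0.3  0.2] dyaw 0.0006097986932028093
```

View pics/c19.png

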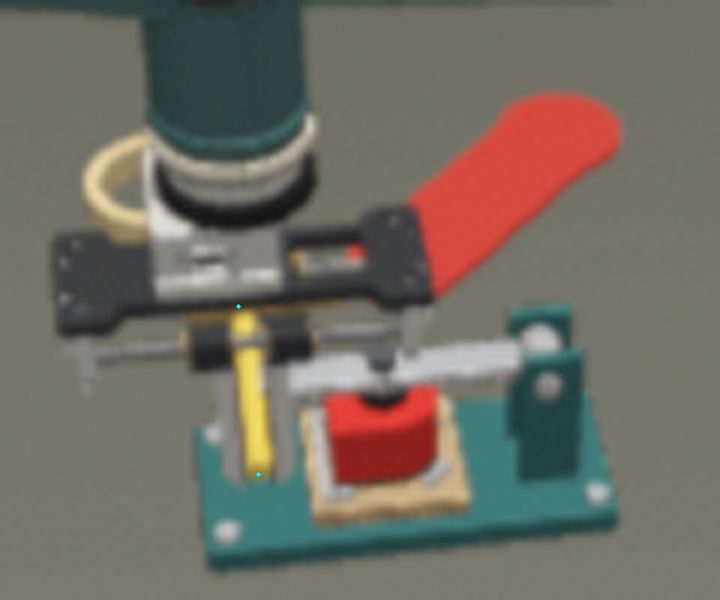

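```bash
python3 -m handwheel '[{"delta_pos":[0,2,0],"yaw":0},{"delta_pos":[0,3,0],"yaw":0},{"delta_pos":[0,3,0],"yaw":0},{"delta_pos":[0,3,0],"yaw":0}]'; python3 -m handwheel '[{"delta_pos":[0,0,0],"yaw":0},{"delta_pos":[0,0,0],"yaw":0},{"delta_pos":[0,0,0],"yaw":0},{"delta_pos":[0,0,0],"yaw":0},{"delta_pos":[0,0,0],"yaw":0}]' 130;  python3 - <<'E'
from h import *
s=snap("side","20");crop(s,240,360,100,200,6,"c20",proj(s,[hand(0,-.065),hand(0.,.065)]))
h=hand(0); delta([h[0],h[1],h[2]-.019],A)
E
```

```text
time: 22.65
tool_pos: [0.4515, 0.0907, 0.068]
ee_rot: [-1.571, 0.007, 0.107]
wrist_force: [-10.5, 0.4, 4.5]
width: 0.013
time: 23.15
tool_pos: [0.4546, 0.0907, 0.0679]
ee_rot: [-1.571, -0.001, 0.107]
wrist_force: [-0.7, 0.0, 0.5]
width: 0.0452
t 23.2 pos [0.4544 0.0907 0.0677] rpy [-1.571e+00 -1.000e-03  1.070e-01] F [ 0.1 -0.4  0.6] w 0.0456 | delta [-3.6 -3.3  0.5] dyaw 0.0003543599703730721
```

View pics/c20.png

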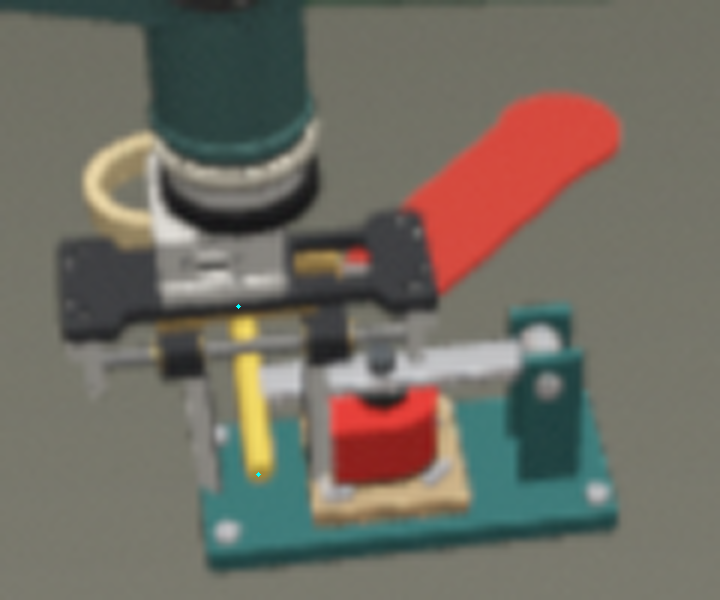

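Released; the bar sits on the q≈0 prediction. Retreat straight up, then away from the clamp, and check.

```bash
python3 -m handwheel '[{"delta_pos":[0,-15,0],"yaw":0},{"delta_pos":[0,-50,0],"yaw":0},{"delta_pos":[0,-95,0],"yaw":0},{"delta_pos":[0,-130,0],"yaw":0},{"delta_pos":[-20,-140,-40],"yaw":0},{"delta_pos":[-40,-140,-80],"yaw":0},{"delta_pos":[-60,-140,-120],"yaw":0},{"delta_pos":[-80,-140,-160],"yaw":0},{"delta_pos":[-80,-140,-180],"yaw":0},{"delta_pos":[-80,-140,-180],"yaw":0},{"delta_pos":[-80,-140,-180],"yaw":0}]'
python3 - <<'E'
from h import *
from scipy.optimize import least_squares
s=snap("side","21");crop(s,250,350,130,200,8,"c21",proj(s,[hand(0,-.065),hand(0.,.065)]))
t=snap("top","21");crop(t,245,325,155,265,5,"t21",proj(t,[hand(0,-.065),hand(0.,.065)]))
print(robot.get_obs()["wrist_force"])
E
```

```text
time: 24.3
tool_pos: [0.3936, -0.0967, 0.2075]
ee_rot: [-1.57, -0.0, 0.106]
wrist_force: [0.8, 0.2, -0.1]
width: 0.046
[-0.40682483 -0.79507921  0.08388328]
```

View pics/c21.png

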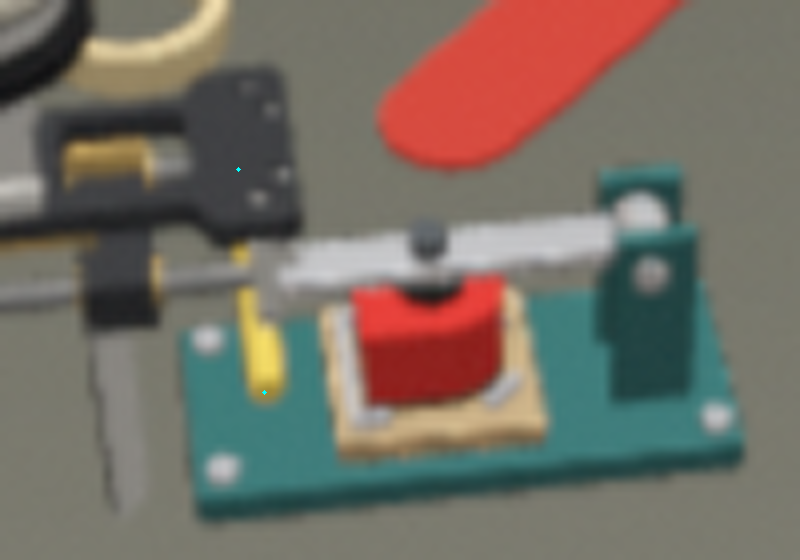

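View pics/t21.png

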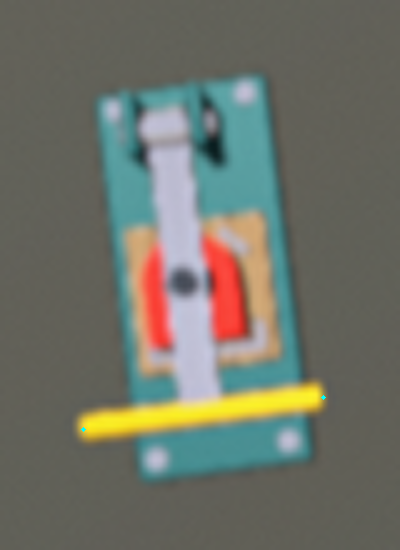

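View pics/top21.png

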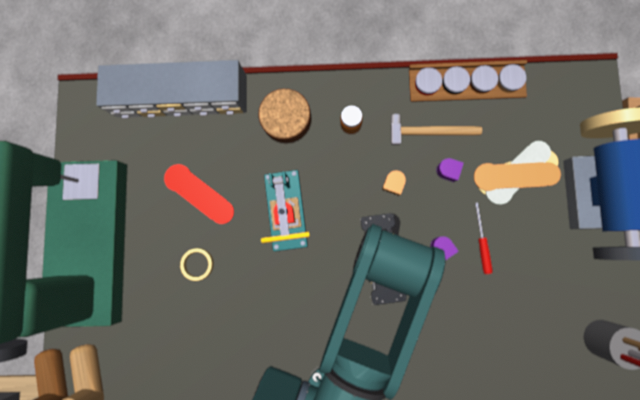

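```bash
python3 - <<'E'
from h import *
h=hand(0); delta([h[0],h[1],.125],A)
E
python3 -m handwheel '[{"delta_pos":[20,0,45],"yaw":0},{"delta_pos":[40,0,90],"yaw":0},{"delta_pos":[60,0,135],"yaw":0},{"delta_pos":[77,0,175],"yaw":0},{"delta_pos":[77,0,180],"yaw":0},{"delta_pos":[77,0,180],"yaw":0}]' 255
python3 - <<'E'
from h import *
h=hand(0); delta([h[0],h[1],.11],A)
s=snap("wrist","22")
E
```

```text
t 24.4 pos [ 0.3937 -0.0959  0.2075] rpy [-1.57  -0.     0.108] F [-0.4 -0.8  0.1] w 0.0459 | delta [ 76.8  82.5 179.4] dyaw 0.0016522549837697659
time: 25.0
tool_pos: [0.4504, 0.0923, 0.2072]
ee_rot: [-1.571, 0.001, 0.112]
wrist_force: [0.2, 0.1, 1.0]
width: 0.0018
t 25.0 pos [0.4504 0.0923 0.2072] rpy [-1.571e+00  1.000e-03  1.120e-01] F [0.2 0.1 1. ] w 0.0018 | delta [ 0.2 97.2 -1.5] dyaw 0.005262417033141273
```

View pics/wrist22.png

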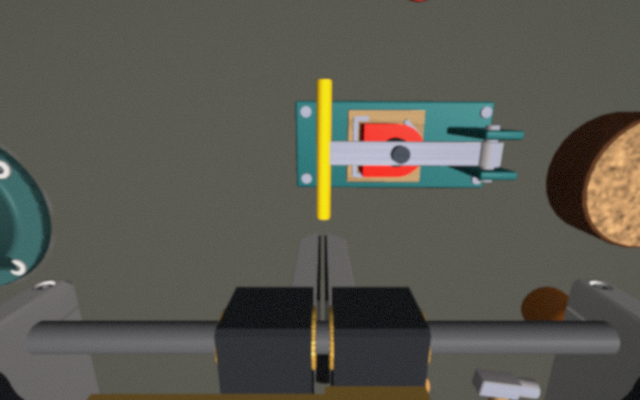

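```bash
python3 -m handwheel '[{"delta_pos":[0,40,0],"yaw":0},{"delta_pos":[0,80,0],"yaw":0},{"delta_pos":[0,98,0],"yaw":0},{"delta_pos":[0,104,0],"yaw":0},{"delta_pos":[0,104,0],"yaw":0},{"delta_pos":[0,104,0],"yaw":0}]' ; for i in 1; do python3 -m handwheel '[{"delta_pos":[0,2,0],"yaw":0},{"delta_pos":[0,2,0],"yaw":0},{"delta_pos":[0,2,0],"yaw":0}]'; done; python3 -m handwheel '[{"delta_pos":[0,2,0],"yaw":0},{"delta_pos":[0,2,0],"yaw":0},{"delta_pos":[0,2,0],"yaw":0}]'
```

```text
time: 25.65
tool_pos: [0.452, 0.0899, 0.1051]
ee_rot: [-1.571, -0.003, 0.106]
wrist_force: [-0.4, -0.3, -0.7]
width: 0.0005
time: 25.95
tool_pos: [0.4513, 0.0905, 0.1022]
ee_rot: [-1.571, -0.001, 0.107]
wrist_force: [-0.2, 0.5, -0.4]
width: 0.0003
time: 26.25
tool_pos: [0.4508, 0.0905, 0.0994]
ee_rot: [-1.571, 0.0, 0.107]
wrist_force: [0.7, 0.5, 0.9]
width: 0.0003
```

```bash
python3 -m handwheel '[{"delta_pos":[0,2,0],"yaw":0},{"delta_pos":[0,2,0],"yaw":0},{"delta_pos":[0,2,0],"yaw":0}]';python3 -m handwheel '[{"delta_pos":[0,2,0],"yaw":0},{"delta_pos":[0,2,0],"yaw":0},{"delta_pos":[0,2,0],"yaw":0}]'
```

```text
time: 26.55
tool_pos: [0.4508, 0.0904, 0.0973]
ee_rot: [-1.571, 0.0, 0.107]
wrist_force: [0.9, -1.2, 1.0]
width: 0.0002
time: 26.85
tool_pos: [0.451, 0.0904, 0.0955]
ee_rot: [-1.571, -0.0, 0.107]
wrist_force: [-0.1, 0.0, -0.6]
width: 0.0007
```

```bash
python3 -m handwheel '[{"delta_pos":[0,2,0],"yaw":0},{"delta_pos":[0,2,0],"yaw":0},{"delta_pos":[0,2,0],"yaw":0}]'; python3 -m handwheel '[{"delta_pos":[0,2,0],"yaw":0},{"delta_pos":[0,2,0],"yaw":0},{"delta_pos":[0,2,0],"yaw":0}]'
```

```text
time: 27.15
tool_pos: [0.451, 0.0904, 0.0939]
ee_rot: [-1.571, -0.0, 0.107]
wrist_force: [-2.4, 0.1, 4.4]
width: 0.0003
time: 27.45
tool_pos: [0.4511, 0.0904, 0.0934]
ee_rot: [-1.571, -0.001, 0.107]
wrist_force: [-3.4, 0.1, 11.0]
width: 0.0006
```

```bash
python3 -m handwheel '[{"delta_pos":[0,-20,0],"yaw":0},{"delta_pos":[0,-60,0],"yaw":0},{"delta_pos":[0,-110,0],"yaw":0},{"delta_pos":[-30,-120,-40],"yaw":0},{"delta_pos":[-60,-120,-80],"yaw":0},{"delta_pos":[-80,-120,-120],"yaw":0},{"delta_pos":[-80,-120,-120],"yaw":0},{"delta_pos":[-80,-120,-120],"yaw":0},{"delta_pos":[-80,-120,-120],"yaw":0}]'
python3 - <<'E'
from h import *
s=snap("side","23");w=snap("wrist","23")
cv2.imwrite("pics/f23.png",np.hstack([cv2.resize(s["image"][130:200,255:355,::-1],(500,350),interpolation=2)]))
print(robot.get_obs()["wrist_force"],robot.get_obs()["qvel"])
E
```

```text
time: 28.35
tool_pos: [0.3844, -0.0366, 0.211]
ee_rot: [-1.57, 0.0, 0.108]
wrist_force: [0.4, -0.4, -0.3]
width: 0.0006
[-0.20549238 -0.26120769 -0.01521837] [ 5.32972574e-03 -1.39761822e-03 -3.26332210e-03  4.17049285e-05
  1.08387710e-03 -2.17387273e-03]
```

View pics/f23.png

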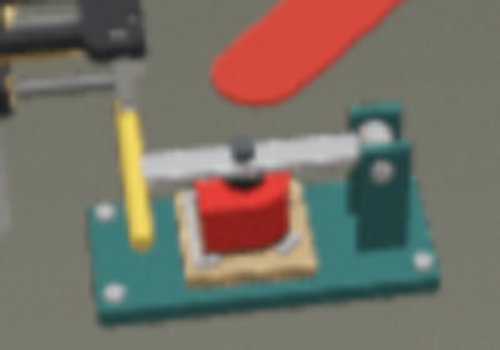

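The lever is down on the red block, the block sits inside the lips, and the gripper is clear (in this view it only overlaps the handle end).

```bash
python3 -c "
from bench import robot
print(robot.close_job())"
```

```text
the job is handed in; nothing more can be done
None
```

The job is done and handed in at about 28.5 s; no verdict came back. I swung the lever back, set the red block in the cradle with its round end to the hinge and let go. Then I swung the lever down onto it.

**Last checks**
- **Lever back:** in the side view the lever stood at about 1.93 rad before I placed the block.
- **Block seated:** it touched down at the expected floor height, with about 5 N on the wrist. After release, the wrist view showed it centred between the lips and stops.
- **Lever down:** pressing lightly on the handle from above met contact at tool height 94 mm. That puts the lever at about -0.02 rad, inside the ±0.06 limit.
- **Pad pressure:** past contact the handle barely gave (about 0.5 mm at 11 N), so the pad's spring should be nearly fully compressed. I could not measure the pad force itself.
- **Bystanders:** in the last top view the tan heel, hammer, awl, glue jar and tape roll had not visibly moved. The black heel was hidden by the arm in that view; it was upright in place when the red block was lifted, and I never touched it.
- **Gripper:** clear of everything, with near-zero wrist force.

**Disagreements**
- The side camera put the block a few millimetres off from the wrist camera and tool readings. I placed it by comparing block and cradle within the wrist picture.
- On the upswing the bar slid about 8 mm towards the fingertips, with about 20 N on the wrist. I corrected the path for the rest of the swing.

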